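# Pin a spacer pack for an outboard bracket

## Robot

A 7-joint arm with a two-finger parallel gripper is mounted at the origin on the work surface. World frame = base frame: x ahead of the robot, y to its left, z up, the work surface at z = 0. Lengths are in m, angles in rad, forces in N, time in s.
With the tool pointing down it reaches from about 0.425 to 0.925 m from the base axis. Payload 6.8 kg.
Tool frame: the origin (TCP) lies at the very end of the fingers, on their centre line; the grasp point (between the pads) lies 19 mm behind it (ctrl.grasp_offset is the z of the grasp point in the tool frame, in m); z points along the fingers, y is the direction in which the jaws open and shut (so a half turn about z gives the same grasp; the last joint's range is limited). The gripper opens to 85 mm and grips with 20 to 120 N. Pads are 22 mm wide; open, the fingers measure 114 mm over their backs; the gripper's body (76 mm by 85 mm) begins 54 mm behind the grasp point. The pads swing forward as they close: fully open they stand 13 mm farther back than shut.
Start: joints at [-1.387, 0.477, 0.022, 1.555, -0.011, 1.109, -0.083], TCP at [0.194, 0.646, 0.231] pointing down, gripper open.
Joint ranges: [-2.96, 2.96], [-0.34, 2.1], [-1.41, 1.46], [0.24, 2.44], [-1.37, 4.51], [0.17, 1.92], [-2.96, 2.96]. Speed limits (rad/s): [2.39, 2.39, 3.14, 3.14, 3.14, 3.14, 3.14].

## Interface

Orientations are given as a unit quaternion [w, x, y, z].
In Python, from bench import ctrl, viewer, job gives the robot as it stands. The module is installed in compiled form; this text tells all that it offers.
- The arm moves only by the shell command python3 -m crank 'ROWS' [OPENING] [FORCE]. ROWS is a JSON object of lists of equal length, an entry for each row: "dp": the shift along the tool's x, y, z in m, a list of three; "dr": the turn, a rotation vector about the tool's x, y, z in rad, a list of three. A call has exactly 8 rows; each row shifts and turns the commanded pose from where the row before left it, along the tool's axes as they then stand; what a row does not reach is not made up. A row lasts 1/8 s, in which the tool goes at most 62.5 mm and 10.7 degrees, less where a joint would pass 70% of its speed; a pose out of reach is approached as far as the arm can. A call with a gripper value outside its range is refused whole. OPENING is the finger opening in m, from 0 to 0.0854, set as the call begins (- or left out, the last holds). The fingers move at their own pace and stop on an object; FORCE is the grip in N (left out, the last holds). Time passes only in rows, so rows that do not move let the fingers close, or fill a call up. It gives the time, the measured TCP pose, the force and the opening at its end, in the units of the state.
- ctrl.sense(): the state, without advancing time (a new reading comes with each control period).
- viewer.get_image(name): name is "scene" or "top" or "wrist"; returns a dict with "image" (400x640x3 uint8, red, green, blue), "depth" (400x640 float32, m along the optical axis (not along the pixel's ray), 0 where there is no reading), "mtx" (3x3 intrinsics, pixels), "cam_to_world" (4x4, takes a point from camera to world coordinates). Camera axes: x right, y down, z forward; pixel columns grow to the right and rows downward; lengths in m; the calibration is good to about 2 mm. The wrist camera is an equidistant fisheye: a pixel r from the principal point sees the ray r / f radians off the axis. A picture is of the moment at which its call begins.
- job.sign_off(): hands the job in, once; it reports no verdict.
Trained networks look in a picture, given as the dict that the camera call returned (one of the last four; its "shot" number tells which), for a name from the list of things; names that differ only in an ending like _2 or _b are one class to them, and where a whole thing is asked for, a point or a joint stands for the part that bears it (a point fixed in the world has none). Each returns a list of dicts, best first, with "conf" (0 to 1); they miss things now and then, are a little off and sometimes report something else, mostly with a low value. They report only what shows in the picture. A call takes as long as a camera call. They do not tell look-alikes from the thing itself.
- viewer.find_in(thing, picture): "xyz" ([x, y, z] in m, in the coordinates of the camera as it stood for that picture, good to about 4 mm: the middle of the surface that is visible of it).
The state is a dict: "clock": time; "joint_pos": joint angles; "qd": joint speeds; "effort": joint torques, N m; "eef_pos": TCP position; "ee_rot": TCP orientation; "wrist_force": force on the tool from outside, world axes, zero at the start; "wrist_torque": the same for the moment, N m; "grip_width": finger opening in m.
Only numpy, scipy, OpenCV 4.12 (cv2) and the standard library are available. Lean on these libraries where they do the work, as an engineer would, in place of code of your own. Each camera call takes 0.05 s, during which the arm holds its last target. There are 200 camera calls.

## Task

Pull the parts drawer fully out to its stop, take every spacer plate from it and stack them flat on the steel fixture, each with its notch around the upright key and all holes lined up over the fixture's hole. Then pass the pin from the wooden block down through the whole stack until it bottoms in the fixture, and push the drawer fully shut. Leave the other things on the bench where they are.

Things in the scene. Friction and masses are not known exactly. Their poses are not given: they have to be found in the camera images.
- cab: Blue parts cabinet with one drawer, 213 x 430 x 80 mm (x, y, z), fixed; origin at the centre of its underside; its front looks along its own -x. The plates lie in the drawer's front compartment, 118 x 388 mm inside, between the front (21 mm thick) and a 6 mm divider, floor 22 mm above the bench; divider, sides and front end 52, 58 and 67 mm above the bench. Fully out, the compartment and 14 mm behind the divider are clear of the cabinet.
- cab_drawer0 (a joint): Travel of the drawer in m: 0 shut, 0.144 fully out at its stop. It slides along the cabinet's own -x, with about 1 N of friction plus 4 N per m/s, and stays where it is left.
- cab_drawer0_handle (a point): Middle of the drawer's steel bar handle, which moves with the drawer: a horizontal bar 11 mm thick and 120 mm long along the cabinet's y, its axis 35 mm in front of the drawer's face and 44 mm above the bench.
- fix_hole (a point): Centre of the mouth of the hole in the top of the grey steel fixture. Axes are those of the fixture, z up. The fixture is a fixed block 150 x 130 x 44 mm (x, y, z) with this hole at its centre: 19 mm wide, 40 mm deep, closed at the bottom. An upright key, 8 mm (x) by 11 mm (y), stands on it with its centre 28 mm along +x from the hole and ends 48 mm above the top face.
- rack: Wooden block 80 x 70 x 44 mm, fixed, origin at the centre of its underside, with a hole 17.8 mm wide and 40 mm deep at its centre, open at the top, in which the pin stands.
- pin_head (a point): Centre of the round head of the pin. The pin stands upright, head up, z along its axis: black head 28 mm across and 30 mm tall (15 mm above and below this point), below it a steel shaft 16 mm across and 84 mm long, whose last 12 mm taper to 8 mm. 160 g or so.
- pin_tip (a point): Lower end of the pin's shaft, on its axis, 99 mm below the centre of the head.
- plate0_c (a point): Spacer plate, one of three or four alike (None if absent): aluminium, 64 x 40 x 10 mm (x, y, z), about 70 g; this point is the centre of its 19 mm through hole, halfway through the thickness and in the middle of the outline. z up as it lies at first, but the plate is the same either side up; its +x end has an open notch 15 mm wide (y) and 11 mm deep, from x = 21 to 32 mm.
- plate1_c (a point): Another spacer plate like plate0, with the same point and axes (None if absent).
- plate2_c (a point): Another spacer plate like plate0, with the same point and axes (None if absent).
- plate3_c (a point): Another spacer plate like plate0, with the same point and axes (None if absent).
- wrench: Bystander: steel open-ended wrench lying flat.
- driver: Bystander: screwdriver with an orange handle, lying flat.
- socket: Bystander: steel wrench socket, 28 mm across, 38 mm tall, standing.
- jar: Bystander: closed grey jar, 60 mm across, 70 mm tall.
Things that resemble listed ones, but are neither listed nor needed, are in the scene too. Leave any orange or pink look-alike of the part that bears pin_head alone.

How it is judged:
By the outcome, as a careful person would: the job done as asked, in the order asked, and still so for the second after the job is handed in, with the robot touching nothing.
Of plate0, plate1, plate2, plate3 only 3 to 4 are there at a start; the rules pass over those that are not, and their reading is None.
At some moment in a run one of plate1, plate2 may be knocked a few centimetres aside while the robot is not near it.
It also fails if it takes over 210 s, if anything falls off the work surface, if the arm or the gripper's body presses on something with over 40 N, if the wrist force passes 120 N, or if a joint passes its speed limit or range.

## Working session

There is one attempt and no reset: what is moved stays moved. The work goes in short steps, Python scripts to look and compute and a shell command to move; the robot and the scene stay as the last step left them, time stands still between calls to the robot, and variables do not carry over. Pictures are saved under pics/ and viewed, about 12 in all and at most 16, crops included, and the job is handed in when it is done.

```bash
mkdir -p pics
cat > h.py <<'E'
import numpy as np, cv2
from bench import ctrl, viewer, job
def snap(n, name=None):
    p=viewer.get_image(n)
    if name: cv2.imwrite(f'pics/{name}.png', p['image'][:,:,::-1])
    return p
def w(p,xyz): 
    T=np.array(p['cam_to_world']); return T[:3,:3]@np.array(xyz)+T[:3,3]
def cloud(p):
    K=np.array(p['mtx']); d=p['depth']; v,u=np.mgrid[:d.shape[0],:d.shape[1]]
    P=np.stack([(u-K[0,2])/K[0,0]*d,(v-K[1,2])/K[1,1]*d,d],-1)
    T=np.array(p['cam_to_world']); return P@T[:3,:3].T+T[:3,3]
def pix(p,X):
    T=np.array(p['cam_to_world']);K=np.array(p['mtx']); c=T[:3,:3].T@(np.array(X)-T[:3,3]); return (K@(c/c[2]))[:2]
E
python3 - <<'E'
from h import *
s=ctrl.sense()
for k in s: print(k,np.round(s[k],3))
print(ctrl.grasp_offset)
for n in ['top','scene']:
    p=snap(n,n+'0'); print(n,np.round(p['cam_to_world'],3).tolist(),np.round(p['mtx'],1).tolist())
    for t in ['cab','cab_drawer0_handle','fix_hole','rack','pin_head','plate0_c','wrench','driver','socket','jar']:
        try:
            for r in viewer.find_in(t,p)[:5]: 
                W=w(p,r['xyz']); print(t,round(r['conf'],2),np.round(W,3),np.round(pix(p,W)))
        except Exception as e: print(t,e)
E
```

```text
clock 0.0
joint_pos [-1.387  0.478  0.022  1.556 -0.011  1.109 -0.083]
qd [-0.001  0.     0.    -0.    -0.     0.001 -0.001]
effort [-1.0000e-03 -5.9648e+01  1.6080e+00 -2.8119e+01  1.2000e-02  1.0000e-02
 -0.0000e+00]
eef_pos [0.194 0.646 0.23 ]
ee_rot [-0.     0.145  0.989 -0.001]
wrist_force [0.209 0.131 0.358]
wrist_torque [-0.005 -0.029 -0.016]
grip_width 0.085
-0.0187
top [[0.019, -0.998, 0.055, 0.453], [-1.0, -0.018, 0.019, -0.021], [-0.018, -0.056, -0.998, 1.402], [0.0, 0.0, 0.0, 1.0]] [[482.5, 0.0, 322.3], [0.0, 482.5, 192.7], [0.0, 0.0, 1.0]]
cab 0.88 [0.673 0.222 0.076] [245. 139.]
cab_drawer0_handle 0.89 [0.577 0.23  0.063] [242. 173.]
fix_hole 0.82 [ 0.446 -0.352  0.044] [449. 224.]
rack 0.98 [ 0.516 -0.145  0.045] [376. 198.]
pin_head 0.66 [ 0.422 -0.185  0.115] [393. 233.]
pin_head 0.49 [ 0.662 -0.165  0.034] [383. 147.]
pin_head 0.45 [ 0.503 -0.059  0.113] [346. 201.]
pin_head 0.39 [ 0.615 -0.09   0.114] [358. 160.]
wrench 0.76 [ 0.354 -0.091  0.006] [355. 254.]
wrench 0.47 [ 0.704 -0.316  0.02 ] [435. 134.]
driver 0.78 [ 0.704 -0.317  0.023] [436. 134.]
socket 0.52 [
[... 357 characters left out ...]
handle 0.93 [0.567 0.246 0.064] [422. 261.]
fix_hole 0.94 [ 0.459 -0.338  0.041] [241. 141.]
fix_hole 0.51 [ 0.707 -0.088  0.058] [260. 242.]
rack 0.75 [ 0.536 -0.14   0.043] [285. 187.]
rack 0.71 [ 0.348 -0.084  0.004] [340. 160.]
pin_head 0.75 [ 0.624 -0.086  0.097] [281. 207.]
pin_head 0.73 [ 0.431 -0.177  0.086] [295. 145.]
pin_head 0.73 [ 0.508 -0.052  0.092] [320. 181.]
pin_head 0.57 [ 0.531 -0.15   0.1  ] [281. 169.]
wrench 0.82 [ 0.347 -0.086  0.004] [339. 159.]
driver 0.87 [ 0.714 -0.316  0.012] [187. 214.]
driver 0.72 [0.705 0.248 0.074] [396. 311.]
driver 0.38 [0.567 0.243 0.069] [421. 259.]
socket 0.58 [ 0.667 -0.165  0.03 ] [246. 222.]
jar 0.97 [ 0.706 -0.085  0.059] [261. 242.]
```

View pics/top0.png

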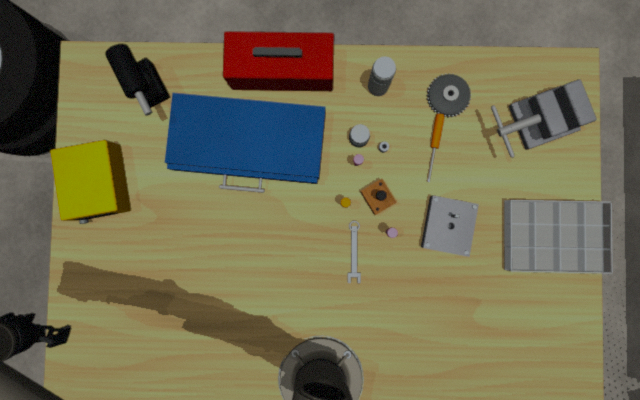

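View pics/scene0.png

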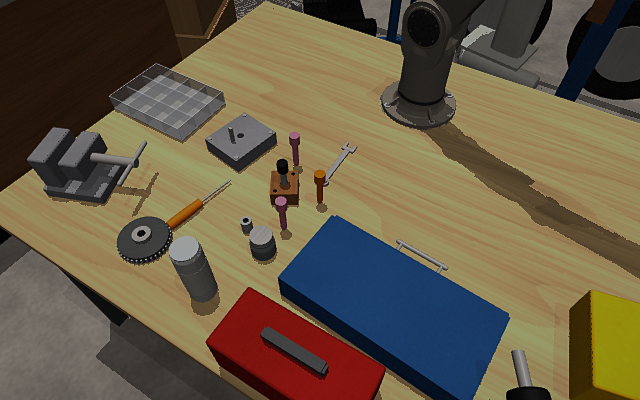

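Top view: cabinet at (245,139), handle at (242,188), fixture (450,225) with its key at (455,215). Pin candidates are the black head in the wooden block (380,196), pink (357,160) and (392,232), and orange (346,202). Only the black one, in the block, fits. Next I measure precise poses from depth.

```bash
cat >> h.py <<'E'
def rect(P):
    r=cv2.minAreaRect((P[:,:2]*1000).astype(np.float32)); return np.round(r[0],1),np.round(r[1],1),round(r[2],2)
def sel(C,c,rad,z0,z1):
    P=C.reshape(-1,3); m=(np.hypot(P[:,0]-c[0],P[:,1]-c[1])<rad)&(P[:,2]>z0)&(P[:,2]<z1); return P[m]
E
python3 - <<'E'
from h import *
ims=[]
for n in ['top','scene']:
    p=snap(n); C=cloud(p)
    print(n,'cab',rect(sel(C,(.69,.23),.26,.072,.09)))
    print('handle',rect(sel(C,(.57,.235),.08,.034,.056)), 'n',len(sel(C,(.57,.235),.08,.034,.056)))
    P=sel(C,(.45,-.345),.1,.036,.052);print('fix',rect(P),P[:,2].mean())
    P=sel(C,(.45,-.345),.09,.065,.12);print('key',P.mean(0),P[:,2].max())
    P=sel(C,(.52,-.145),.055,.036,.052);print('rack',rect(P))
    P=sel(C,(.52,-.145),.045,.11,.15);print('head',P.mean(0),P[:,2].max(),rect(P))
    c=pix(p,[.47,-.25,.05]); u,v=np.clip(c.astype(int),[120,80],[520,320])
    im=p['image'][v-75:v+75,u-100:u+100]; ims.append(cv2.resize(im,(800,600) if 0 else (560,420),interpolation=cv2.INTER_CUBIC)); print(u,v)
cv2.imwrite('pics/crop1.png',cv2.resize(np.vstack(ims),None,fx=.71,fy=.71)[:,:,::-1])
E
```

```text
top cab (array([703.8, 222.8]), array([441.2, 260.1]), 89.32)
handle (array([552.9, 233.6]), array([ 55.4, 157.1]), 1.78) n 268
fix (array([ 443.2, -356.2]), array([132.2, 150.1]), 80.13) 0.04196827130424512
key [ 0.47068363 -0.35935541  0.08502426] 0.09560051621013588
rack (array([ 521.7, -154.1]), array([79.6, 71.1]), 32.2)
head [ 0.52169834 -0.15389344  0.11572072] 0.12153631790822939 (array([ 522.1, -154.1]), array([24.3, 24.5]), 1.14)
413 215
scene cab (array([730.1, 220.9]), array([431., 290.]), 85.71)
handle (array([546.2, 235.2]), array([130. ,  28.6]), 86.66) n 324
fix (array([ 443.6, -354.5]), array([136.1, 153.2]), 80.15) 0.0420561278478143
key [ 0.47229007 -0.35789775  0.07937263] 0.09193488294767627
rack (array([ 524.2, -151.1]), array([81.7, 69.4]), 33.85)
head [ 0.52421954 -0.15059522  0.11526827] 0.11979963449024877 (array([ 522.7, -151.4]), array([26.8, 26.6]), 12.7)
264 153
```

View pics/crop1.png

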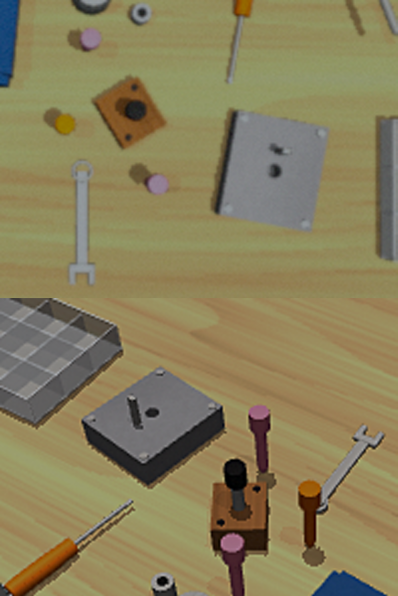

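```bash
cat >> h.py <<'E'
from scipy.spatial.transform import Rotation as R
def cur():
    s=ctrl.sense(); q=s['ee_rot']; return np.array(s['eef_pos']),R.from_quat([q[1],q[2],q[3],q[0]]),s
def go(xyz,yaw=None,frm=None):
    """tool-axes shift (along present axes) then rotvec; yaw = world yaw (deg) of tool y. frm=(xyz,yaw) for a start other than the present"""
    if frm is None: p,r,s=cur(); print('now',np.round(p,4),'yaw',round(np.degrees(np.arctan2(*r.as_matrix()[1::-1,1])),2),'F',np.round(s['wrist_force'],1),'g',round(float(s['grip_width']),4),'t',round(s['clock'],1),'j7',round(s['joint_pos'][6],2))
    else: p,r=np.array(frm[0]),down(frm[1])
    d=r.as_matrix().T@(np.array(xyz)-p); print('dp',np.round(d,4),end=' ')
    if yaw is not None:
        e=(r.inv()*down(yaw)).as_rotvec(); print('dr',np.round(e,3))
    else: print()
def down(y):
    y=np.radians(y); Y=np.array([np.cos(y),np.sin(y),0]); Z=np.array([0,0,-1.]); return R.from_matrix(np.stack([np.cross(Y,Z),Y,Z],1))
E
python3 - <<'E'
from h import *
for n in ['top','scene']:
    p=snap(n); C=cloud(p); im=p['image'].astype(int)
    blue=(im[...,2]>im[...,0]+30)&(C[...,2]>.074)&(C[...,2]<.09)
    print(n,'cab',rect(C[blue]))
    grey=(abs(im[...,2]-im[...,0])<22)&(C[...,2]>.04)&(C[...,2]<.056)&(C[...,0]<.60)&(C[...,0]>.5)&(abs(C[...,1]-.235)<.1)
    P=C[grey]; print(len(P),P.mean(0),rect(P))
    Q=P[P[:,0]<np.median(P[:,0])+.008]; l=np.polyfit(Q[:,1],Q[:,0],1); print('line',l,np.degrees(np.arctan(l[0])),Q[:,1].min(),Q[:,1].max())
E
```

```text
top cab (array([680.4, 223.7]), array([430.6, 206. ]), 85.68)
211 [0.54176095 0.23432076 0.04642531] (array([550.9, 234.2]), array([125.7,  38.5]), 85.86)
line [0.05661953 0.52372495] 3.240600256683681 0.17244978461203214 0.2978872931968738
scene cab (array([685.1, 224.4]), array([430.6, 201.4]), 85.58)
296 [0.54116724 0.23820956 0.04646449] (array([545.9, 235.7]), array([129.1,  27.9]), 85.51)
line [0.06646975 0.52406306] 3.8028419978503525 0.17186120847727462 0.30044549433785145
```

```bash
python3 -c "
from h import *
go([.538,.235,.15],-4)
go([.538,.235,.15],176)"
```

```text
now [0.1942 0.6465 0.2313] yaw 73.28 F [-0.8 -0.5 -0.3] g 0.0853 t 1.3 j7 -0.08
dp [-0.4477 -0.2952  0.0813] dr [ 0.    -0.     1.349]
now [0.1942 0.6465 0.2313] yaw 73.28 F [-0.8 -0.5 -0.3] g 0.0853 t 1.3 j7 -0.08
dp [-0.4477 -0.2952  0.0813] dr [ 0.     0.    -1.793]
```

```bash
python3 -m crank '{"dp":[[-0.05,-0.033,0],[-0.05,-0.033,0],[-0.05,-0.033,0],[-0.05,-0.033,0],[-0.05,-0.033,0],[-0.05,-0.033,0],[-0.05,-0.033,0],[-0.05,-0.033,0]],"dr":[[0,0,0],[0,0,0],[0,0,0],[0,0,0],[0,0,0],[0,0,0],[0,0,0],[0,0,0]]}' 0.03 
python3 -m crank '{"dp":[[-0.02,-0.015,0.02],[-0.02,-0.015,0.02],[0,0,0],[0,0,0],[0,0,0],[0,0,0],[0,0,0],[0,0,0]],"dr":[[0,0,0],[0,0,0],[0,0,0.17],[0,0,0.17],[0,0,0.17],[0,0,0.17],[0,0,0.17],[0,0,0.17]]}'
python3 -m crank '{"dp":[[0,0,0],[0,0,0],[0,0,0],[0,0,0],[0,0,0],[0,0,0],[0,0,0],[0,0,0]],"dr":[[0,0,0.17],[0,0,0.15],[0,0,0],[0,0,0],[0,0,0],[0,0,0],[0,0,0],[0,0,0]]}'
python3 -c "
from h import *
go([.538,.235,.15],-4)
p=snap('wrist','w1'); print(p['mtx'],p['cam_to_world'])
for r in viewer.find_in('cab_drawer0_handle',p): print(r['conf'],w(p,r['xyz']))
"
```

```text
clock: 2.3
eef_pos: [0.5024, 0.2771, 0.2317]
ee_rot: [0.0, 0.145, 0.989, 0.0]
wrist_force: [0.2, 0.1, -0.1]
grip_width: 0.03
clock: 3.3
eef_pos: [0.531, 0.2385, 0.1914]
ee_rot: [-0.0, 0.612, 0.791, 0.0]
wrist_force: [-0.5, -0.2, -0.2]
grip_width: 0.03
clock: 4.3
eef_pos: [0.531, 0.2383, 0.1913]
ee_rot: [-0.0, 0.728, 0.685, 0.0]
wrist_force: [-0.3, 0.1, 0.3]
grip_width: 0.0302
now [0.531  0.2383 0.1913] yaw -3.49 F [-0.3  0.1  0.3] g 0.0302 t 4.3 j7 -0.38
dp [-0.0029  0.0072  0.0413] dr [-0.    -0.     0.009]
[[309.70691629   0.         322.91673523]
 [  0.         309.70691629 197.46977828]
 [  0.           0.           1.        ]] [[ 9.98103795e-01 -5.89679703e-02 -1.76520046e-02  5.36480590e-01]
 [-6.15518073e-02 -9.54127488e-01 -2.93005310e-01  3.13262678e-01]
 [ 4.35665566e-04  2.93536224e-01 -9.55947852e-01  3.32812830e-01]
 [ 0.00000000e+00  0.00000000e+00  0.00000000e+00  1.00000000e+00]]
0.65 [0.57883868 0.27851184 0.06484264]
0.16 [0.66099334 0.27860044 0.07993117]
```

View pics/w1.png

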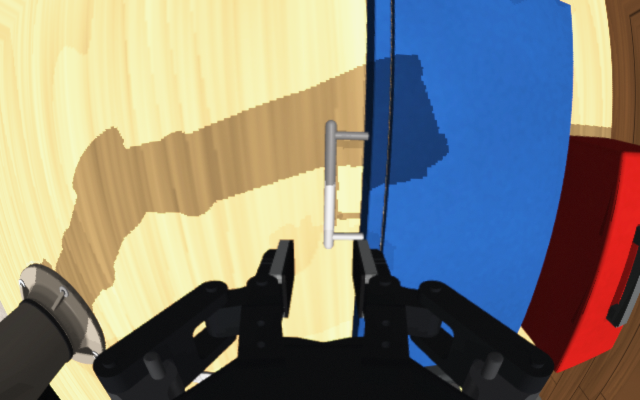

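The wrist picture shows the bar handle from (331,122) to (328,247), centred between the fingers' lines; the drawer face edge is at column ~365.

```bash
cat >> h.py <<'E'
def fray(p,u,v,z):
    K=np.array(p['mtx']);T=np.array(p['cam_to_world']); a=np.array([(u-K[0,2]),(v-K[1,2])])/K[0,0]; t=np.linalg.norm(a)
    d=T[:3,:3]@np.r_[a/max(t,1e-9)*np.sin(t),np.cos(t)]; return T[:3,3]+d*(z-T[2,3])/d[2]
def fcloud(p):
    K=np.array(p['mtx']);T=np.array(p['cam_to_world']);d=p['depth']; v,u=np.mgrid[:d.shape[0],:d.shape[1]]
    a=np.stack([u-K[0,2],v-K[1,2]],-1)/K[0,0]; t=np.linalg.norm(a,axis=-1)+1e-9
    k=np.tan(np.minimum(t,1.4))/t; P=np.stack([a[...,0]*k*d,a[...,1]*k*d,d],-1); P[(d==0)|(t>1.3)]=np.nan
    return P@T[:3,:3].T+T[:3,3]
E
python3 -c "
from h import *
p=snap('wrist'); C=fcloud(p)
for uv in [(331,124),(330,185),(328,245),(365,130),(362,240)]: print(fray(p,*uv,.049), C[uv[1],uv[0]])
"
```

```text
[0.54287371 0.29562098 0.049     ] [0.54289556 0.29556067 0.04803117]
[0.53868865 0.2382162  0.049     ] [0.53869601 0.23796696 0.04805778]
[0.53326837 0.17562968 0.049     ] [0.53325417 0.17501942 0.04774185]
[0.57375587 0.28854542 0.049     ] [0.57661653 0.28664694 0.02722402]
[0.56797379 0.1788589  0.049     ] [0.55170602 0.24828163 0.19556412]
```

```bash
python3 -m crank '{"dp":[[-0.003,0.0075,0.03],[0,0,0.03],[0,0,0.03],[0,0,0.03],[0,0,0.02],[0,0,0.015],[0,0,0.008],[0,0,0]],"dr":[[0,0,0.016],[0,0,0],[0,0,0],[0,0,0],[0,0,0],[0,0,0],[0,0,0],[0,0,0]]}' 
python3 -m crank '{"dp":[[0,0,0],[0,0,0],[0,0,0],[0,0,0],[0,0,0],[0,0,0],[0,0,0],[0,0,0]],"dr":[[0,0,0],[0,0,0],[0,0,0],[0,0,0],[0,0,0],[0,0,0],[0,0,0],[0,0,0]]}' 0.0 60
python3 -c "
from h import *
go([.538,.235,.028],-4.4)"
```

```text
clock: 5.45
eef_pos: [0.5384, 0.2349, 0.0282]
ee_rot: [-0.0, 0.734, 0.679, -0.0]
wrist_force: [1.1, 0.6, -0.4]
grip_width: 0.0297
clock: 6.45
eef_pos: [0.5372, 0.2352, 0.0291]
ee_rot: [-0.001, 0.734, 0.679, -0.001]
wrist_force: [-3.8, -0.5, 5.5]
grip_width: 0.0091
now [0.5372 0.2352 0.0291] yaw -4.39 F [-3.8 -0.5  5.5] g 0.0091 t 6.5 j7 -0.27
dp [-0.0002  0.0008  0.0011] dr [-0.002 -0.001  0.   ]
```

```bash
python3 -m crank '{"dp":[[0,-0.01,0],[0,-0.02,0],[0,-0.022,0],[0,-0.022,0],[0,-0.022,0],[0,-0.022,0],[0,-0.018,0],[0,-0.006,0]],"dr":[[0,0,0],[0,0,0],[0,0,0],[0,0,0],[0,0,0],[0,0,0],[0,0,0],[0,0,0]]}' 
python3 -m crank '{"dp":[[0,-0.001,0],[0,-0.001,0],[0,-0.001,0],[0,0,0],[0,0,0],[0,0,0],[0,0,0],[0,0,0]],"dr":[[0,0,0],[0,0,0],[0,0,0],[0,0,0],[0,0,0],[0,0,0],[0,0,0],[0,0,0]]}'
```

```text
clock: 7.45
eef_pos: [0.396, 0.246, 0.029]
ee_rot: [-0.0, 0.734, 0.68, 0.001]
wrist_force: [1.1, -1.5, 6.0]
grip_width: 0.0089
clock: 8.45
eef_pos: [0.3941, 0.2462, 0.029]
ee_rot: [0.0, 0.734, 0.679, 0.001]
wrist_force: [-0.3, -1.4, 7.5]
grip_width: 0.0087
```

```bash
python3 -m crank '{"dp":[[0,-0.001,0],[0,-0.001,0],[0,-0.001,0],[0,0,0],[0,0,0],[0,0,0],[0,0,0],[0,0,0]],"dr":[[0,0,0],[0,0,0],[0,0,0],[0,0,0],[0,0,0],[0,0,0],[0,0,0],[0,0,0]]}'
```

```text
clock: 9.45
eef_pos: [0.3935, 0.2462, 0.029]
ee_rot: [0.001, 0.734, 0.679, 0.002]
wrist_force: [7.5, -3.7, 1.4]
grip_width: 0.0089
```

At the stop (reaction 7.5 N, travel 144 mm). Release and retreat, then look for plates.

```bash
python3 -m crank '{"dp":[[0,0.002,0],[0,0,0],[0,0,0],[0,0,0],[0,0,0],[0,0,0],[0,0,0],[0,0,0]],"dr":[[0,0,0],[0,0,0],[0,0,0],[0,0,0],[0,0,0],[0,0,0],[0,0,0],[0,0,0]]}' 0.03
python3 -m crank '{"dp":[[0,0,-0.02],[0,0,-0.04],[0,0,-0.05],[0.03,0.01,-0.05],[0.05,0.01,-0.05],[0.05,0.01,-0.03],[0.05,0.01,0],[0.05,0.01,0]],"dr":[[0,0,0],[0,0,0],[0,0,0],[0,0,0],[0,0,0],[0,0,0],[0,0,0],[0,0,0]]}'
python3 - <<'E'
from h import *
cur_=go([.4,0,.25])
for n in ['top','scene']:
    p=snap(n); 
    for r in viewer.find_in('plate0_c',p)[:6]:
        W=w(p,r['xyz']); print(n,round(r['conf'],2),np.round(W,3),np.round(pix(p,W)))
    if n=='top': 
        im=p['image'][120:270,140:340]; cv2.imwrite('pics/t2.png',cv2.resize(im,(800,600),interpolation=cv2.INTER_CUBIC)[:,:,::-1])
E
```

```text
clock: 10.45
eef_pos: [0.3927, 0.2461, 0.0283]
ee_rot: [-0.0, 0.734, 0.679, 0.0]
wrist_force: [0.1, 0.2, 0.2]
grip_width: 0.0299
clock: 11.45
eef_pos: [0.4588, 0.4672, 0.2625]
ee_rot: [-0.0, 0.734, 0.68, 0.0]
wrist_force: [1.0, -0.5, 0.1]
grip_width: 0.03
now [0.4588 0.4672 0.2625] yaw -4.39 F [ 1.  -0.5  0.1] g 0.03 t 11.4 j7 -0.76
dp [-0.4704 -0.0228  0.0121] 
top 0.51 [0.507 0.1   0.033] [289. 200.]
top 0.31 [ 0.447 -0.354  0.043] [450. 224.]
scene 0.65 [0.509 0.1   0.032] [373. 223.]
```

View pics/t2.png

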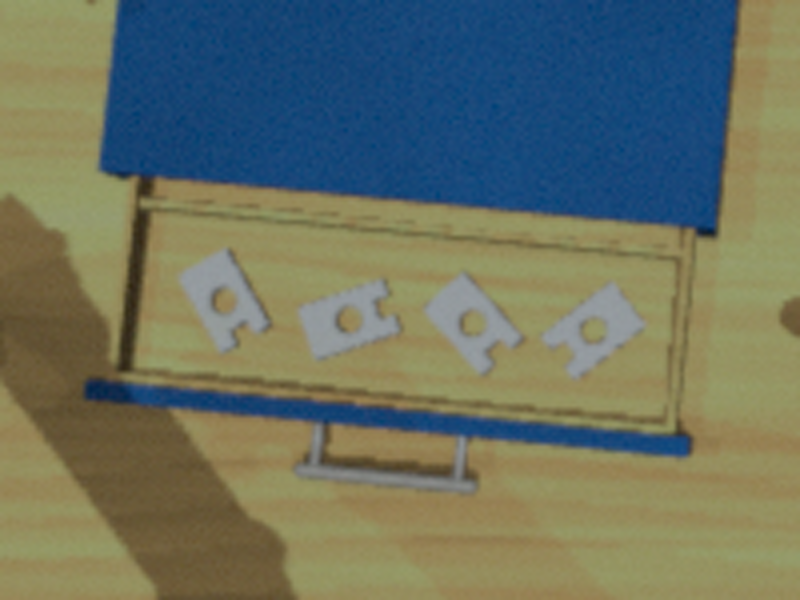

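```bash
python3 -m crank '{"dp":[[-0.05,0,0],[-0.05,0,0],[-0.05,0,0],[-0.05,0,0],[-0.05,0,0],[-0.05,0,0],[-0.05,-0.01,-0.01],[-0.03,-0.01,-0.01]],"dr":[[0,0,0],[0,0,0],[0,0,0],[0,0,0],[0,0,0],[0,0,0],[0,0,0],[0,0,0]]}'
cat >> h.py <<'E'
def ortho(p,z,x0,x1,y0,y1,s=.0005):
    """image rows = x, cols = y, s m/px"""
    K=np.array(p['mtx']);T=np.array(p['cam_to_world'])
    X,Y=np.meshgrid(np.arange(x0,x1,s),np.arange(y0,y1,s),indexing='ij')
    P=(np.stack([X,Y,np.full_like(X,z)],-1)-T[:3,3])@T[:3,:3]; r=np.linalg.norm(P[...,:2],axis=-1); t=np.arctan2(r,P[...,2]); k=K[0,0]*t/r
    return cv2.remap(p['image'],(P[...,0]*k+K[0,2]).astype(np.float32),(P[...,1]*k+K[1,2]).astype(np.float32),cv2.INTER_LINEAR)
def plates(p,z=.032,box=(.36,.60,.02,.46),s=.0005,name=None):
    o=ortho(p,z,*box,s); h=cv2.cvtColor(o,cv2.COLOR_RGB2HSV); m=((h[...,1]<60)&(h[...,2]>70)).astype(np.uint8)*255
    m=cv2.morphologyEx(m,cv2.MORPH_OPEN,np.ones((5,5)))
    cs,hi=cv2.findContours(m,cv2.RETR_CCOMP,cv2.CHAIN_APPROX_NONE); out=[]
    for i,c in enumerate(cs):
        A=cv2.contourArea(c)*s*s*1e6
        if hi[0][i][3]>=0 or not 1700<A<3000: continue
        r=cv2.minAreaRect(c[:,0,::-1].astype(np.float32)*s)   # (x,y)
        ctr=np.array(r[0]); a=np.radians(r[2]); 
        if r[1][0]<r[1][1]: a+=np.pi/2
        d=np.array([np.cos(a),np.sin(a)]); M=cv2.moments(c); g=np.array([M['m01'],M['m10']])/M['m00']*s
        if (g-ctr)@d>0: d=-d
        k=hi[0][i][2]; hc=None
        while k>=0:
            if cv2.contourArea(cs[k])*s*s*1e6>120: Mh=cv2.moments(cs[k]); hc=np.array([Mh['m01'],Mh['m10']])/Mh['m00']*s+[box[0],box[2]]
            k=hi[0][k][0]
        out.append((ctr+[box[0],box[2]],np.degrees(np.arctan2(d[1],d[0])),hc)); print('ctr',np.round(out[-1][0],4),'yaw',round(out[-1][1],1),'size',np.round(np.array(r[1])*1000,1),'hole',None if hc is None else np.round(hc,4),'A',round(A))
    if name: cv2.imwrite(f'pics/{name}.png',np.vstack([o[:,:,::-1],cv2.cvtColor(m,cv2.COLOR_GRAY2BGR)])[::2,::2])
    return out
E
python3 - <<'E'
from h import *
go([.46,.08,.28],-4.4)
p=snap('wrist'); plates(p,name='o3')
E
```

```text
clock: 12.65
eef_pos: [0.4077, 0.084, 0.2817]
ee_rot: [-0.001, 0.735, 0.678, -0.0]
wrist_force: [0.3, 0.1, 0.1]
grip_width: 0.0302
now [0.4077 0.084  0.2817] yaw -4.67 F [0.3 0.1 0.1] g 0.0302 t 12.7 j7 -0.47
dp [0.0002 0.0525 0.0016] dr [-0.002 -0.001 -0.005]
ctr [0.5062 0.2731] yaw 110.4 size [43.3 61.4] hole [0.5048 0.275 ] A 2134
ctr [0.505  0.1871] yaw -136.7 size [66.8 41.8] hole [0.5035 0.1868] A 2522
ctr [0.5011 0.1007] yaw 128.6 size [43.1 66.8] hole [0.5002 0.1014] A 2569
```

View pics/o3.png

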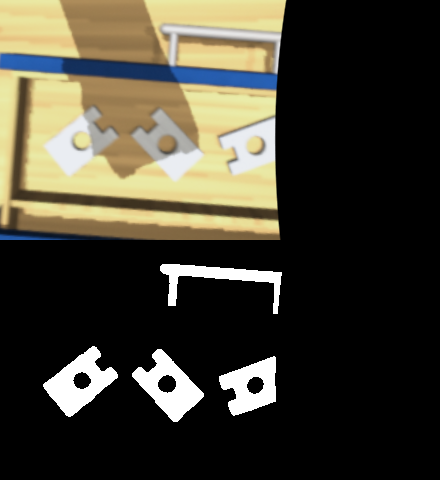

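```bash
python3 -c "
from h import *
go([.5005,.101,.08],38.6)"
```

```text
now [0.407  0.0811 0.2825] yaw -4.87 F [ 0.1 -3.5 -0.8] g 0.0301 t 12.7 j7 -0.47
dp [0.0275 0.0919 0.2024] dr [-0.001 -0.002 -0.759]
```

```bash
python3 -m crank '{"dp":[[0.009,0.03,0.02],[0.009,0.03,0.03],[0.009,0.032,0.03],[0,0,0],[0,0,0],[0,0,0],[0,0,0],[0,0,0]],"dr":[[0,0,0],[0,0,0],[0,0,0],[0,0,-0.17],[0,0,-0.17],[0,0,-0.17],[0,0,-0.17],[0,0,-0.079]]}' 0.06 60
python3 -m crank '{"dp":[[0,0,0],[0,0,0],[0,0,0],[0,0,0],[0,0,0],[0,0,0],[0,0,0],[0,0,0]],"dr":[[0,0,0],[0,0,0],[0,0,0],[0,0,0],[0,0,0],[0,0,0],[0,0,0],[0,0,0]]}'
python3 - <<'E'
from h import *
p=snap('wrist','w4'); o=plates(p)
go([.5005,.101,.021],38.6)
E
```

```text
clock: 13.7
eef_pos: [0.5023, 0.1066, 0.2021]
ee_rot: [-0.0, 0.429, 0.903, 0.0]
wrist_force: [-0.3, -0.5, -0.1]
grip_width: 0.0604
clock: 14.7
eef_pos: [0.5032, 0.1079, 0.202]
ee_rot: [-0.0, 0.43, 0.903, -0.0]
wrist_force: [0.0, 0.0, -0.2]
grip_width: 0.06
ctr [0.518  0.3659] yaw -148.7 size [68.4 43.7] hole [0.5173 0.3653] A 2251
ctr [0.5061 0.2772] yaw -69.7 size [43.1 66.7] hole [0.5055 0.2757] A 2602
ctr [0.5051 0.189 ] yaw -136.8 size [65.5 40.9] hole [0.5043 0.1883] A 2390
ctr [0.5013 0.1024] yaw 128.7 size [41.8 65.8] hole [0.5009 0.1034] A 2481
now [0.5032 0.108  0.2021] yaw 39.08 F [0.5 0.5 0.6] g 0.0599 t 14.8 j7 0.54
dp [-0.0037 -0.0065  0.1811] dr [ 0.    -0.     0.008]
```

View pics/w4.png

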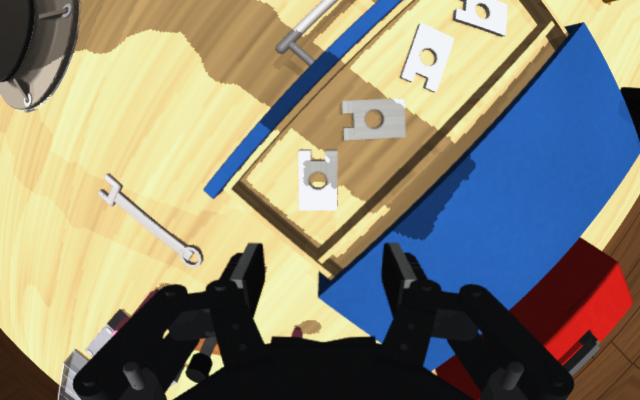

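```bash
python3 -m crank '{"dp":[[-0.0025,-0.005,0.03],[0,0,0.04],[0,0,0.04],[0,0,0.03],[0,0,0.02],[0,0,0.012],[0,0,0.006],[0,0,0.002]],"dr":[[0,0,0.006],[0,0,0],[0,0,0],[0,0,0],[0,0,0],[0,0,0],[0,0,0],[0,0,0]]}' 0.06 60
python3 -c "
from h import *
go([.501,.103,.021],38.7)"
```

```text
clock: 15.75
eef_pos: [0.5012, 0.103, 0.0223]
ee_rot: [0.0, 0.433, 0.902, 0.0]
wrist_force: [0.6, -0.4, -0.1]
grip_width: 0.0597
now [0.5012 0.103  0.0223] yaw 38.73 F [ 0.6 -0.4 -0.1] g 0.0597 t 15.8 j7 0.74
dp [ 0.0002 -0.0001  0.0013] dr [0.001 0.    0.   ]
```

```bash
python3 -m crank '{"dp":[[0,0,0.001],[0,0,0],[0,0,0],[0,0,0],[0,0,0],[0,0,0],[0,0,0],[0,0,0]],"dr":[[0,0,0],[0,0,0],[0,0,0],[0,0,0],[0,0,0],[0,0,0],[0,0,0],[0,0,0]]}' 0.0 60
python3 -m crank '{"dp":[[0,0,-0.01],[0,0,-0.03],[0,0,-0.04],[0,0,-0.05],[0,0,-0.05],[0,0,-0.04],[0,0,-0.01],[0,0,0]],"dr":[[0,0,0],[0,0,0],[0,0,0],[0,0,0],[0,0,0],[0,0,0],[0,0,0],[0,0,0]]}'
python3 -c "
from h import *
go([.4433,-.3555,.25],-99.9); snap('wrist','w5')"
```

```text
clock: 16.75
eef_pos: [0.5017, 0.103, 0.0218]
ee_rot: [0.001, 0.433, 0.902, 0.001]
wrist_force: [0.2, -0.5, 5.5]
grip_width: 0.0381
clock: 17.75
eef_pos: [0.5006, 0.103, 0.2511]
ee_rot: [-0.0, 0.432, 0.902, 0.0]
wrist_force: [-0.4, -0.9, -0.9]
grip_width: 0.0381
now [0.5006 0.103  0.2511] yaw 38.75 F [-0.4 -0.9 -0.9] g 0.0381 t 17.8 j7 0.5
dp [-0.3217 -0.3316  0.0008] dr [-0.00e+00 -1.00e-03  2.42e+00]
```

View pics/w5.png

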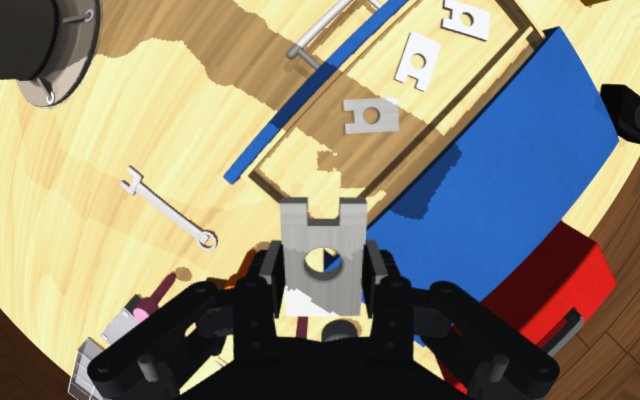

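```bash
python3 -m crank '{"dp":[[0,0,0],[0,0,0],[0,0,0],[0,0,0],[0,0,0],[0,0,0],[0,0,0],[0,0,0]],"dr":[[0,0,0.15],[0,0,0.15],[0,0,0.15],[0,0,0.15],[0,0,0.15],[0,0,0.15],[0,0,0.15],[0,0,0.15]]}'
python3 -m crank '{"dp":[[0,0,0],[0,0,0],[0,0,0],[0,0,0],[0,0,0],[0,0,0],[0,0,0],[0,0,0]],"dr":[[0,0,0.15],[0,0,0.15],[0,0,0.15],[0,0,0.15],[0,0,0.15],[0,0,0.15],[0,0,0.15],[0,0,0.15]]}'
python3 -c "
from h import *
go([.345,-.338,.25],-99.9)"
```

```text
clock: 18.8
eef_pos: [0.4997, 0.1025, 0.2492]
ee_rot: [0.0, 0.867, 0.498, -0.002]
wrist_force: [-0.4, -0.3, -0.3]
grip_width: 0.0384
clock: 19.8
eef_pos: [0.4997, 0.1025, 0.2494]
ee_rot: [0.001, 0.997, -0.079, -0.001]
wrist_force: [-0.3, 0.3, -1.0]
grip_width: 0.0384
now [0.4997 0.1025 0.2494] yaw -99.08 F [-0.3  0.3 -1. ] g 0.0384 t 19.8 j7 -1.69
dp [-0.0833  0.4594  0.0007] dr [0.002 0.002 0.014]
```

```bash
python3 -m crank '{"dp":[[-0.01,0.057,0],[-0.01,0.057,0],[-0.01,0.057,0],[-0.01,0.057,0],[-0.01,0.057,0],[-0.01,0.057,0],[-0.01,0.057,0],[-0.01,0.057,0]],"dr":[[0,0,0],[0,0,0],[0,0,0],[0,0,0],[0,0,0],[0,0,0],[0,0,0],[0.002,0.002,0.014]]}'
python3 -m crank '{"dp":[[0,0,0],[0,0,0],[0,0,0],[0,0,0],[0,0,0],[0,0,0],[0,0,0],[0,0,0]],"dr":[[0,0,0],[0,0,0],[0,0,0],[0,0,0],[0,0,0],[0,0,0],[0,0,0],[0,0,0]]}'
python3 - <<'E'
from h import *
go([.345,-.338,.25],-99.9)
p=snap('wrist','w6')
o=ortho(p,.044,.33,.55,-.46,-.25); cv2.imwrite('pics/o6.png',o[:,:,::-1])
C=fcloud(p); P=C.reshape(-1,3); P=P[~np.isnan(P[:,0])]
print('fix',rect(sel(P,(.4433,-.3555),.1,.038,.05)))
k=sel(P,(.4715,-.3587),.015,.085,.097); print('key',len(k),k.mean(0))
i=np.hstack([p['image'][:,160:480],cv2.resize(o,(458,400))]);cv2.imwrite('pics/v6.png',i[:,:,::-1])
E
```

```text
clock: 20.8
eef_pos: [0.351, -0.3363, 0.2495]
ee_rot: [-0.001, 0.997, -0.083, -0.0]
wrist_force: [-0.1, -0.3, -0.7]
grip_width: 0.038
clock: 21.8
eef_pos: [0.3522, -0.3356, 0.2511]
ee_rot: [-0.001, 0.997, -0.084, 0.001]
wrist_force: [-0.2, 1.3, 0.4]
grip_width: 0.0381
now [ 0.3522 -0.3356  0.2511] yaw -99.58 F [-0.2  1.3  0.4] g 0.0381 t 21.8 j7 -0.76
dp [-0.0067  0.0036  0.001 ] dr [-0.002 -0.002  0.006]
fix (array([ 444. , -356.7]), array([131.4, 150.8]), 80.12)
key 87 [ 0.47167615 -0.36192057  0.09064443]
```

View pics/v6.png

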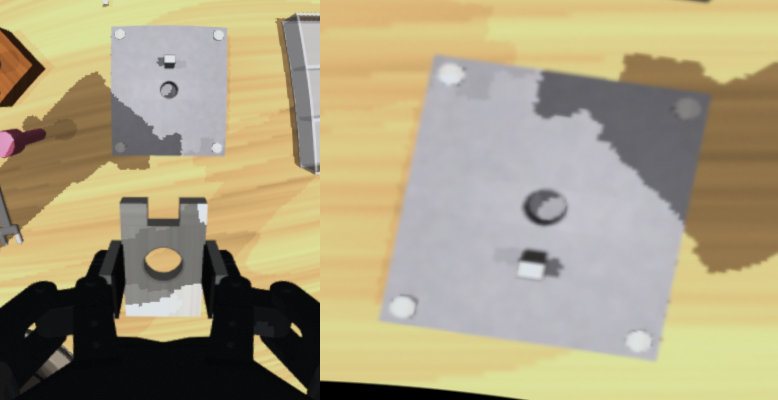

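```bash
cat >> h.py <<'E'
def inhand(dz=.0102,ctr=None):
    """hole of the held plate: offset from TCP in tool axes, notch yaw relative to tool x"""
    p=snap('wrist'); t,r,s=cur(); z=t[2]+dz; b=(t[0]-.05,t[0]+.05,t[1]-.05,t[1]+.05); o=ortho(p,z,*b,.00025)
    return p,o,t,r
E
python3 - <<'E'
from h import *
p,o,t,r=inhand(); cv2.imwrite('pics/ih.png',cv2.resize(o,(600,600))[:,:,::-1])
# rotate to tool axes: 
s=.00025; X,Y=np.meshgrid(np.arange(-.045,.045,s),np.arange(-.035,.035,s),indexing='ij')
M=r.as_matrix(); W=t+X[...,None]*M[:,0]+Y[...,None]*M[:,1]-.0102*M[:,2]
u=((W[...,1]-(t[1]-.05))/s).astype(np.float32); v=((W[...,0]-(t[0]-.05))/s).astype(np.float32)
q=cv2.remap(o,u,v,cv2.INTER_LINEAR); q=cv2.resize(q,None,fx=1.6,fy=1.6); cv2.line(q,(0,int(180*1.6)),(500,int(180*1.6)),(255,0,0),1);cv2.line(q,(int(140*1.6),0),(int(140*1.6),600),(255,0,0),1)
cv2.imwrite('pics/ih.png',q[:,:,::-1]); print(q.shape)
E
```

```text
(576, 448, 3)
```

View pics/ih.png

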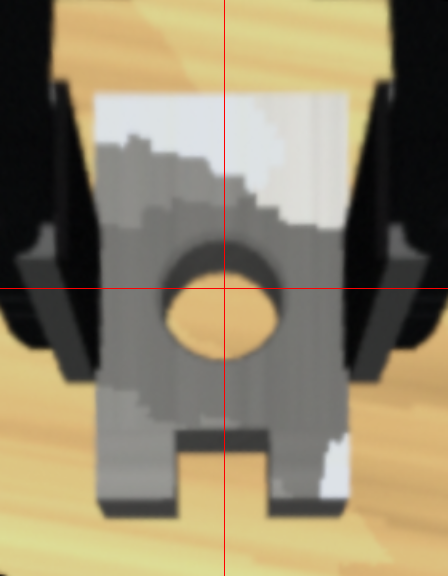

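```bash
python3 -c "
from h import *
go([.4424,-.3564,.11],-99.9)"
```

```text
now [ 0.3522 -0.3356  0.2511] yaw -99.59 F [-0.4  0.1 -0.8] g 0.0382 t 21.9 j7 -0.76
dp [0.0922 0.0057 0.1412] dr [-0.002 -0.002  0.005]
```

```bash
python3 -m crank '{"dp":[[0.02,0.0057,0],[0.03,0,0],[0.03,0,0.02],[0.012,0,0.04],[0,0,0.04],[0,0,0.03],[0,0,0.011],[0,0,0]],"dr":[[-0.002,-0.002,0.005],[0,0,0],[0,0,0],[0,0,0],[0,0,0],[0,0,0],[0,0,0],[0,0,0]]}'
python3 -c "
from h import *
go([.4424,-.3564,.0445],-99.9)"
```

```text
clock: 22.9
eef_pos: [0.4418, -0.357, 0.1101]
ee_rot: [-0.0, 0.996, -0.086, -0.0]
wrist_force: [-0.0, -0.2, -0.6]
grip_width: 0.0382
now [ 0.4418 -0.357   0.1101] yaw -99.88 F [-0.  -0.2 -0.6] g 0.0382 t 22.9 j7 -0.59
dp [ 0.0005 -0.0007  0.0655] dr [0.    0.001 0.   ]
```

```bash
python3 -m crank '{"dp":[[0.0005,-0.0006,0.01],[0,0,0.01],[0,0,0.01],[0,0,0.01],[0,0,0.01],[0,0,0.01],[0,0,0.002],[0,0,0.0005]],"dr":[[0,0,0],[0,0,0],[0,0,0],[0,0,0],[0,0,0],[0,0,0],[0,0,0],[0,0,0]]}'
python3 -m crank '{"dp":[[0,0,0.001],[0,0,0.001],[0,0,0.001],[0,0,0],[0,0,0],[0,0,0],[0,0,0],[0,0,0]],"dr":[[0,0,0],[0,0,0],[0,0,0],[0,0,0],[0,0,0],[0,0,0],[0,0,0],[0,0,0]]}'
```

```text
clock: 23.9
eef_pos: [0.4425, -0.3565, 0.0475]
ee_rot: [0.0, 0.996, -0.086, -0.0]
wrist_force: [-0.8, 0.4, -1.3]
grip_width: 0.0377
clock: 24.9
eef_pos: [0.4425, -0.3563, 0.0446]
ee_rot: [-0.0, 0.996, -0.086, -0.0]
wrist_force: [0.9, 0.1, -0.7]
grip_width: 0.0384
```

```bash
python3 -m crank '{"dp":[[0,0,0.0007],[0,0,0],[0,0,0],[0,0,0],[0,0,0],[0,0,0],[0,0,0],[0,0,0]],"dr":[[0,0,0],[0,0,0],[0,0,0],[0,0,0],[0,0,0],[0,0,0],[0,0,0],[0,0,0]]}'
python3 -m crank '{"dp":[[0,0,0],[0,0,0],[0,0,0],[0,0,0],[0,0,0],[0,0,0],[0,0,0],[0,0,0]],"dr":[[0,0,0],[0,0,0],[0,0,0],[0,0,0],[0,0,0],[0,0,0],[0,0,0],[0,0,0]]}' 0.056
python3 -m crank '{"dp":[[0,0,-0.01],[0,0,-0.03],[0,0,-0.04],[-0.02,0,-0.04],[-0.03,0,-0.04],[-0.03,0,-0.04],[-0.02,0,-0.02],[0,0,0]],"dr":[[0,0,0],[0,0,0],[0,0,0],[0,0,0],[0,0,0],[0,0,0],[0,0,0],[0,0,0]]}'
cat >> h.py <<'E'
def fixview(z,name,HX=.4438,HY=-.3566,yaw=-9.9,L=.05):
    """wrist view resampled in fixture axes at height z: rows = fixture x, cols = fixture y, 6 px/mm, red cross at nominal hole"""
    p=snap('wrist'); K=np.array(p['mtx']);T=np.array(p['cam_to_world']); s=1/6000
    a=np.radians(yaw); ex=np.array([np.cos(a),np.sin(a),0]); ey=np.array([-np.sin(a),np.cos(a),0])
    X,Y=np.meshgrid(np.arange(-L,L,s),np.arange(-L*.8,L*.8,s),indexing='ij')
    P=(np.array([HX,HY,z])+X[...,None]*ex+Y[...,None]*ey-T[:3,3])@T[:3,:3]; r=np.linalg.norm(P[...,:2],axis=-1); k=K[0,0]*np.arctan2(r,P[...,2])/r
    o=cv2.remap(p['image'],(P[...,0]*k+K[0,2]).astype(np.float32),(P[...,1]*k+K[1,2]).astype(np.float32),cv2.INTER_LINEAR)
    h,w_=o.shape[:2]; cv2.line(o,(0,h//2),(w_,h//2),(255,0,0),1); cv2.line(o,(w_//2,0),(w_//2,h),(255,0,0),1)
    cv2.imwrite(f'pics/{name}.png',cv2.convertScaleAbs(o[:,:,::-1],alpha=1.3)); return p
E
python3 - <<'E'
from h import *
fixview(.054,'f7'); go([.5043,.188,.25],133.2)
E
```

```text
clock: 25.9
eef_pos: [0.4425, -0.3564, 0.0439]
ee_rot: [-0.0, 0.996, -0.086, 0.0]
wrist_force: [-0.6, -0.7, 2.8]
grip_width: 0.0378
clock: 26.9
eef_pos: [0.4425, -0.3564, 0.0439]
ee_rot: [-0.0, 0.996, -0.086, -0.0]
wrist_force: [0.0, -0.4, 0.6]
grip_width: 0.0563
clock: 27.9
eef_pos: [0.3436, -0.3396, 0.265]
ee_rot: [-0.001, 0.996, -0.087, 0.002]
wrist_force: [-0.1, -0.0, 0.7]
grip_width: 0.0562
now [ 0.3446 -0.3389  0.2642] yaw -99.85 F [ 0.1  0.6 -0.4] g 0.0561 t 27.9 j7 -0.78
dp [ 0.0672 -0.5465  0.0152] dr [-0.004  0.     2.216]
```

View pics/f7.png

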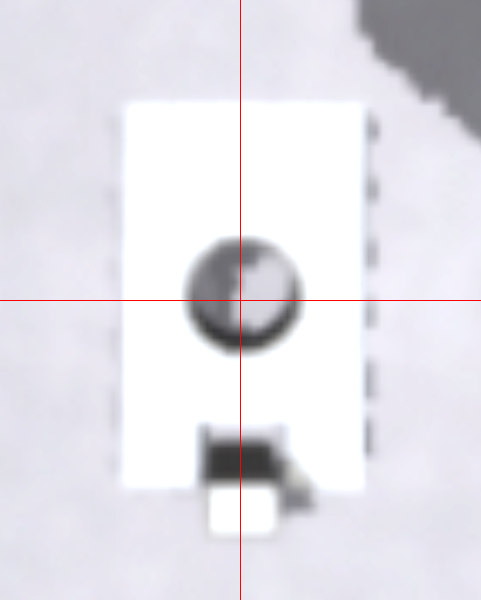

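```bash
python3 -m crank '{"dp":[[0.04,-0.04,0],[0.027,-0.05,0],[0,-0.057,0],[0,-0.057,0],[0,-0.057,0],[0,-0.057,0],[0,-0.057,0],[0,-0.057,0]],"dr":[[0,0,0],[0,0,0],[0,0,0],[0,0,0],[0,0,0],[0,0,0],[0,0,0],[0,0,0]]}'
python3 -m crank '{"dp":[[0,-0.057,0.01],[0,-0.057,0.03],[0,0,0.02],[0,0,0],[0,0,0],[0,0,0],[0,0,0],[0,0,0]],"dr":[[0,0,0],[0,0,0],[0,0,-0.17],[0,0,-0.17],[0,0,-0.17],[0,0,-0.17],[0,0,-0.17],[0,0,-0.07]]}' 0.06
python3 -m crank '{"dp":[[0,0,0],[0,0,0],[0,0,0],[0,0,0],[0,0,0],[0,0,0],[0,0,0],[0,0,0]],"dr":[[0,0,0],[0,0,0],[0,0,0],[0,0,0],[0,0,0],[0,0,0],[0,0,0],[0,0,0]]}'
python3 - <<'E'
from h import *
p=snap('wrist'); o=plates(p); go([.5043,.188,.021],-46.8)
t=min(o,key=lambda q:abs(q[0][1]-.188)); print('use'); go([*(t[0]+(t[2] if t[2] is not None else t[0]))/2,.021],t[1]+90)
E
```

```text
clock: 28.95
eef_pos: [0.4843, 0.078, 0.263]
ee_rot: [0.0, 0.996, -0.085, -0.0]
wrist_force: [1.0, -0.4, 0.3]
grip_width: 0.0557
clock: 29.95
eef_pos: [0.5031, 0.1862, 0.2031]
ee_rot: [0.0, 0.93, 0.367, -0.001]
wrist_force: [-1.0, 0.1, -0.0]
grip_width: 0.0599
clock: 30.95
eef_pos: [0.5033, 0.1856, 0.2048]
ee_rot: [-0.0, 0.931, 0.365, 0.0]
wrist_force: [-0.3, 0.1, -1.0]
grip_width: 0.0597
ctr [0.5192 0.3673] yaw -149.0 size [67.  44.8] hole [0.5193 0.366 ] A 2669
ctr [0.5061 0.2779] yaw -69.9 size [42.5 66.9] hole [0.5075 0.2766] A 2454
ctr [0.5182 0.176 ] yaw -45.7 size [66.2 79. ] hole [0.5061 0.1893] A 2716
now [0.5033 0.1856 0.2048] yaw -47.15 F [ 0.1 -0.7  0.6] g 0.06 t 31.0 j7 -0.94
dp [ 0.0024 -0.0011  0.1838] dr [-0.    -0.    -0.006]
use
now [0.5033 0.1856 0.2048] yaw -47.15 F [ 0.1 -0.7  0.6] g 0.06 t 31.0 j7 -0.94
dp [0.0045 0.0082 0.1838] dr [-0.    -0.    -1.596]
```

```bash
python3 -m crank '{"dp":[[0.0032,0,0.03],[0,0,0.04],[0,0,0.04],[0,0,0.03],[0,0,0.02],[0,0,0.014],[0,0,0.007],[0,0,0.002]],"dr":[[0,0,-0.006],[0,0,0],[0,0,0],[0,0,0],[0,0,0],[0,0,0],[0,0,0],[0,0,0]]}' 0.06 60
python3 -m crank '{"dp":[[0,0,0],[0,0,0],[0,0,0],[0,0,0],[0,0,0],[0,0,0],[0,0,0],[0,0,0]],"dr":[[0,0,0],[0,0,0],[0,0,0],[0,0,0],[0,0,0],[0,0,0],[0,0,0],[0,0,0]]}' 0.0 60
python3 -m crank '{"dp":[[0,0,-0.01],[0,0,-0.03],[0,0,-0.04],[0,0,-0.05],[0,0,-0.05],[0,0,-0.04],[0,0,-0.01],[0,0,0]],"dr":[[0,0,0],[0,0,0],[0,0,0],[0,0,0],[0,0,0],[0,0,0],[0,0,-0.17],[0,0,-0.17]]}'
python3 -m crank '{"dp":[[0,0,0],[0,0,0],[0,0,0],[0,0,0],[0,0,0],[0,0,0],[0,0,0],[0,0,0]],"dr":[[0,0,-0.17],[0,0,-0.17],[0,0,-0.17],[0,0,-0.17],[0,0,-0.17],[0,0,-0.17],[0,0,-0.17],[0,0,-0.17]]}'
python3 -c "
from h import *
go([.4427,-.3566,.25],80.1)"
```

```text
clock: 32.0
eef_pos: [0.506, 0.1878, 0.022]
ee_rot: [-0.0, 0.93, 0.368, 0.0]
wrist_force: [0.3, 0.6, -0.4]
grip_width: 0.06
clock: 33.0
eef_pos: [0.5066, 0.1879, 0.0227]
ee_rot: [-0.0, 0.93, 0.368, 0.001]
wrist_force: [-0.0, -0.6, 7.2]
grip_width: 0.0383
clock: 34.0
eef_pos: [0.5058, 0.1879, 0.2534]
ee_rot: [-0.0, 0.853, 0.522, 0.001]
wrist_force: [0.1, 0.6, -1.1]
grip_width: 0.0378
clock: 35.0
eef_pos: [0.5052, 0.1873, 0.2521]
ee_rot: [-0.0, 0.335, 0.942, -0.0]
wrist_force: [0.1, 1.0, -1.4]
grip_width: 0.0382
now [0.5052 0.1873 0.2521] yaw 50.89 F [ 0.1  1.  -1.4] g 0.0382 t 35.0 j7 0.57
dp [-0.2946 -0.4615  0.0022] dr [-0.   -0.   -0.51]
```

```bash
python3 -m crank '{"dp":[[-0.035,-0.05,0],[-0.035,-0.05,0],[-0.035,-0.05,0],[-0.035,-0.05,0],[-0.035,-0.05,0],[0,0,0],[0,0,0],[0,0,0]],"dr":[[0,0,0],[0,0,0],[0,0,0],[0,0,0],[0,0,0],[0,0,-0.17],[0,0,-0.17],[0,0,-0.17]]}'
python3 -c "
from h import *
go([.442,-.3565,.12],80.1)"
```

```text
clock: 36.0
eef_pos: [0.4815, -0.1169, 0.252]
ee_rot: [-0.0, 0.086, 0.996, 0.0]
wrist_force: [0.3, 0.9, -0.7]
grip_width: 0.0382
now [ 0.4815 -0.1169  0.252 ] yaw 80.08 F [ 0.3  0.9 -0.7] g 0.0382 t 36.0 j7 1.65
dp [-0.0024 -0.2429  0.132 ] dr [ 0. -0. -0.]
```

```bash
python3 -m crank '{"dp":[[-0.0024,-0.03,0],[0,-0.05,0],[0,-0.05,0],[0,-0.05,0],[0,-0.043,0.02],[0,-0.02,0.04],[0,0,0.04],[0,0,0.032]],"dr":[[0,0,0],[0,0,0],[0,0,0],[0,0,0],[0,0,0],[0,0,0],[0,0,0],[0,0,0]]}'
python3 -m crank '{"dp":[[0,0,0],[0,0,0],[0,0,0],[0,0,0],[0,0,0],[0,0,0],[0,0,0],[0,0,0]],"dr":[[0,0,0],[0,0,0],[0,0,0],[0,0,0],[0,0,0],[0,0,0],[0,0,0],[0,0,0]]}'
python3 -c "
from h import *
go([.442,-.3565,.0555],80.1)"
```

```text
clock: 37.0
eef_pos: [0.4407, -0.356, 0.1186]
ee_rot: [-0.001, 0.089, 0.996, 0.0]
wrist_force: [-0.3, 0.5, -0.2]
grip_width: 0.0381
clock: 38.0
eef_pos: [0.4415, -0.3561, 0.1197]
ee_rot: [-0.0, 0.089, 0.996, 0.0]
wrist_force: [0.0, -0.2, 0.2]
grip_width: 0.0378
now [ 0.4415 -0.3561  0.1197] yaw 79.81 F [ 0.  -0.2  0.2] g 0.0378 t 38.0 j7 2.35
dp [-0.0006 -0.0003  0.0642] dr [ 0.    -0.    -0.005]
```

```bash
python3 -m crank '{"dp":[[-0.0006,-0.0003,0.01],[0,0,0.01],[0,0,0.01],[0,0,0.01],[0,0,0.01],[0,0,0.009],[0,0,0.004],[0,0,0.001]],"dr":[[0,0,-0.005],[0,0,0],[0,0,0],[0,0,0],[0,0,0],[0,0,0],[0,0,0],[0,0,0]]}'
python3 -m crank '{"dp":[[0,0,0.0005],[0,0,0.0005],[0,0,0],[0,0,0],[0,0,0],[0,0,0],[0,0,0],[0,0,0]],"dr":[[0,0,0],[0,0,0],[0,0,0],[0,0,0],[0,0,0],[0,0,0],[0,0,0],[0,0,0]]}'
```

```text
clock: 39.0
eef_pos: [0.442, -0.3565, 0.0556]
ee_rot: [-0.0, 0.086, 0.996, 0.0]
wrist_force: [0.2, -1.1, -0.6]
grip_width: 0.0382
clock: 40.0
eef_pos: [0.4421, -0.3565, 0.0548]
ee_rot: [0.0, 0.086, 0.996, 0.0]
wrist_force: [-0.0, -0.0, -0.1]
grip_width: 0.0385
```

```bash
python3 -m crank '{"dp":[[0,0,0.0008],[0,0,0],[0,0,0],[0,0,0],[0,0,0],[0,0,0],[0,0,0],[0,0,0]],"dr":[[0,0,0],[0,0,0],[0,0,0],[0,0,0],[0,0,0],[0,0,0],[0,0,0],[0,0,0]]}'
python3 -m crank '{"dp":[[0,0,0],[0,0,0],[0,0,0],[0,0,0],[0,0,0],[0,0,0],[0,0,0],[0,0,0]],"dr":[[0,0,0],[0,0,0],[0,0,0],[0,0,0],[0,0,0],[0,0,0],[0,0,0],[0,0,0]]}' 0.056
python3 -m crank '{"dp":[[0,0,-0.01],[0,0,-0.03],[0,0,-0.04],[-0.02,0,-0.04],[-0.03,0,-0.04],[-0.03,0,-0.04],[-0.02,0,-0.02],[0,0,0]],"dr":[[0,0,0],[0,0,0],[0,0,0],[0,0,0],[0,0,0],[0,0,0],[0,0,0],[0,0,0]]}'
python3 - <<'E'
from h import *
fixview(.064,'f8',.4427,-.3566); go([.507,.2752,.25],20.2)
E
```

```text
clock: 41.0
eef_pos: [0.4421, -0.3566, 0.0548]
ee_rot: [0.0, 0.086, 0.996, 0.0]
wrist_force: [-1.4, 3.0, 10.2]
grip_width: 0.0382
clock: 42.0
eef_pos: [0.442, -0.3565, 0.054]
ee_rot: [-0.0, 0.086, 0.996, 0.0]
wrist_force: [0.8, 0.7, 0.3]
grip_width: 0.0556
clock: 43.0
eef_pos: [0.5422, -0.3741, 0.2757]
ee_rot: [0.002, 0.086, 0.996, -0.001]
wrist_force: [0.1, 0.9, -0.3]
grip_width: 0.0557
now [ 0.5403 -0.3737  0.2741] yaw 80.11 F [ 0.5 -0.   0.5] g 0.0562 t 43.0 j7 2.2
dp [0.1443 0.6336 0.0238] dr [-0.     0.     1.046]
```

View pics/f8.png

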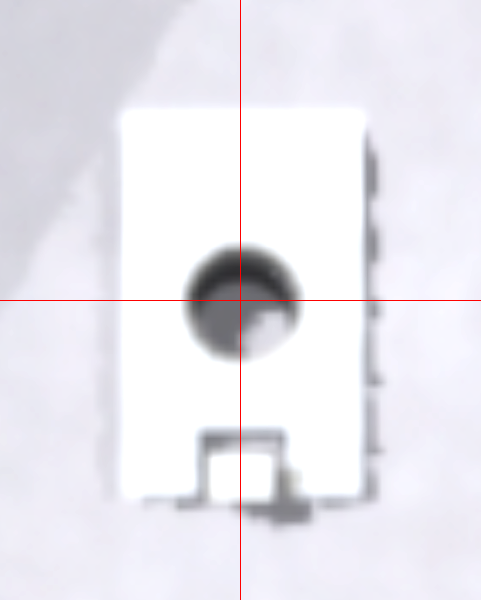

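```bash
python3 -m crank '{"dp":[[0.014,0.05,0],[0.014,0.058,0],[0.014,0.058,0],[0.014,0.058,0],[0.014,0.058,0],[0.014,0.058,0],[0.014,0.058,0],[0.014,0.058,0]],"dr":[[0,0,0],[0,0,0],[0,0,0],[0,0,0],[0,0,0],[0,0,0],[0,0,0],[0,0,0]]}' 0.06
python3 -m crank '{"dp":[[0.013,0.058,0.01],[0.013,0.058,0.03],[0.006,0.06,0.03],[0,0,0],[0,0,0],[0,0,0],[0,0,0],[0,0,0]],"dr":[[0,0,0],[0,0,0],[0,0,0.17],[0,0,0.17],[0,0,0.17],[0,0,0.17],[0,0,0.17],[0,0,0.17]]}' 0.06
python3 -m crank '{"dp":[[0,0,0],[0,0,0],[0,0,0],[0,0,0],[0,0,0],[0,0,0],[0,0,0],[0,0,0]],"dr":[[0,0,0.026],[0,0,0],[0,0,0],[0,0,0],[0,0,0],[0,0,0],[0,0,0],[0,0,0]]}'
cat >> h.py <<'E'
def tgt(p,hole,yaw):
    """bias-corrected hole, and the go() to grasp it with tool y at yaw"""
    M=cur()[1].as_matrix(); h=np.array([*hole,0])-.0014*M[:,0]+.0008*M[:,1]; print('true hole',np.round(h[:2],4)); go([h[0],h[1],.022],yaw)
E
python3 - <<'E'
from h import *
p=snap('wrist'); o=plates(p)
c=min((q for q in o if q[2] is not None),key=lambda q:abs(q[2][1]-.276)); tgt(p,c[2],20.2)
E
```

```text
clock: 44.05
eef_pos: [0.5064, 0.0954, 0.2727]
ee_rot: [-0.001, 0.087, 0.996, -0.0]
wrist_force: [1.0, 0.3, -0.4]
grip_width: 0.0602
clock: 45.05
eef_pos: [0.5056, 0.2638, 0.2066]
ee_rot: [-0.001, 0.565, 0.825, -0.001]
wrist_force: [0.1, -0.5, -0.7]
grip_width: 0.0601
clock: 46.05
eef_pos: [0.5072, 0.2657, 0.208]
ee_rot: [-0.0, 0.572, 0.82, -0.0]
wrist_force: [0.2, 0.0, 0.4]
grip_width: 0.0601
ctr [0.51   0.3852] yaw 121.2 size [69.3 79.8] hole [0.5186 0.3671] A 3000
ctr [0.511  0.2699] yaw -69.6 size [44.7 82.3] hole [0.5065 0.2784] A 2570
ctr [0.4055 0.2402] yaw 85.6 size [135.2  39. ] hole None A 1826
true hole [0.5077 0.2773]
now [0.5072 0.2657 0.208 ] yaw 20.18 F [-0.7 -0.3  0.1] g 0.0599 t 46.1 j7 0.08
dp [0.0107 0.0045 0.186 ] dr [-0. -0. -0.]
```

```bash
python3 -m crank '{"dp":[[0.0112,0.0035,0.03],[0,0,0.04],[0,0,0.04],[0,0,0.03],[0,0,0.02],[0,0,0.016],[0,0,0.008],[0,0,0.002]],"dr":[[0,0,0],[0,0,0],[0,0,0],[0,0,0],[0,0,0],[0,0,0],[0,0,0],[0,0,0]]}' 0.06 60
python3 -m crank '{"dp":[[0,0,0],[0,0,0],[0,0,0],[0,0,0],[0,0,0],[0,0,0],[0,0,0],[0,0,0]],"dr":[[0,0,0],[0,0,0],[0,0,0],[0,0,0],[0,0,0],[0,0,0],[0,0,0],[0,0,0]]}' 0.0 60
python3 -m crank '{"dp":[[0,0,-0.01],[0,0,-0.03],[0,0,-0.04],[0,0,-0.05],[0,0,-0.05],[0,0,-0.04],[0,0,-0.01],[0,0,0]],"dr":[[0,0,0],[0,0,0],[0,0,0],[0,0,0],[0,0,0],[0,0,0],[0,0,-0.17],[0,0,-0.17]]}'
python3 -m crank '{"dp":[[0,0,0],[0,0,0],[0,0,0],[0,0,0],[0,0,0],[0,0,0],[0,0,0],[0,0,0]],"dr":[[0,0,-0.17],[0,0,-0.17],[0,0,-0.17],[0,0,-0.17],[0,0,-0.026],[0,0,0],[0,0,0],[0,0,0]]}'
python3 -c "
from h import *
go([.4433,-.3567,.25],80.1)"
```

```text
clock: 47.1
eef_pos: [0.5069, 0.2775, 0.022]
ee_rot: [0.0, 0.572, 0.82, 0.0]
wrist_force: [0.3, 0.2, -0.5]
grip_width: 0.0597
clock: 48.1
eef_pos: [0.5075, 0.2776, 0.023]
ee_rot: [0.0, 0.572, 0.82, 0.001]
wrist_force: [-0.6, -0.8, 6.7]
grip_width: 0.0382
clock: 49.1
eef_pos: [0.5069, 0.2776, 0.2537]
ee_rot: [0.0, 0.423, 0.906, 0.001]
wrist_force: [0.3, -0.6, -2.1]
grip_width: 0.038
clock: 50.1
eef_pos: [0.5066, 0.2774, 0.252]
ee_rot: [-0.0, 0.087, 0.996, -0.0]
wrist_force: [-0.2, 0.4, -1.2]
grip_width: 0.0375
now [0.5066 0.2774 0.252 ] yaw 80.05 F [-0.2  0.4 -1.2] g 0.0375 t 50.1 j7 0.97
dp [-0.0472 -0.6355  0.002 ] dr [-0.    -0.    -0.001]
```

```bash
python3 -m crank '{"dp":[[-0.006,-0.05,0],[-0.006,-0.058,0],[-0.006,-0.058,0],[-0.006,-0.058,0],[-0.006,-0.058,0],[-0.006,-0.058,0],[-0.006,-0.058,0],[-0.005,-0.058,0]],"dr":[[0,0,0],[0,0,0],[0,0,0],[0,0,0],[0,0,0],[0,0,0],[0,0,0],[0,0,0]]}'
python3 -m crank '{"dp":[[0,-0.058,0],[0,-0.058,0],[0,-0.05,0],[0,-0.0135,0.03],[0,0,0.04],[0,0,0.04],[0,0,0.02],[0,0,0]],"dr":[[0,0,0],[0,0,0],[0,0,0],[0,0,0],[0,0,0],[0,0,0],[0,0,0],[0,0,0]]}'
python3 -m crank '{"dp":[[0,0,0],[0,0,0],[0,0,0],[0,0,0],[0,0,0],[0,0,0],[0,0,0],[0,0,0]],"dr":[[0,0,0],[0,0,0],[0,0,0],[0,0,0],[0,0,0],[0,0,0],[0,0,0],[0,0,0]]}'
python3 -c "
from h import *
go([.4433,-.3567,.0655],80.1)"
```

```text
clock: 51.1
eef_pos: [0.4744, -0.1816, 0.2523]
ee_rot: [0.0, 0.086, 0.996, 0.0]
wrist_force: [-0.1, 0.1, -1.0]
grip_width: 0.0379
clock: 52.1
eef_pos: [0.4432, -0.3563, 0.1212]
ee_rot: [-0.001, 0.086, 0.996, 0.0]
wrist_force: [-0.3, -0.4, -0.5]
grip_width: 0.0382
clock: 53.1
eef_pos: [0.4436, -0.3567, 0.1219]
ee_rot: [-0.0, 0.086, 0.996, 0.0]
wrist_force: [0.3, 0.3, -0.0]
grip_width: 0.0378
now [ 0.4436 -0.3567  0.1219] yaw 80.1 F [ 0.3  0.3 -0. ] g 0.0378 t 53.1 j7 2.39
dp [ 0.0003 -0.      0.0564] dr [ 0. -0. -0.]
```

```bash
python3 -m crank '{"dp":[[0.0003,0,0.01],[0,0,0.01],[0,0,0.01],[0,0,0.01],[0,0,0.01],[0,0,0.0055],[0,0,0.001],[0,0,0]],"dr":[[0,0,0],[0,0,0],[0,0,0],[0,0,0],[0,0,0],[0,0,0],[0,0,0],[0,0,0]]}'
python3 -m crank '{"dp":[[0,0,0.0005],[0,0,0.0005],[0,0,0.0005],[0,0,0],[0,0,0],[0,0,0],[0,0,0],[0,0,0]],"dr":[[0,0,0],[0,0,0],[0,0,0],[0,0,0],[0,0,0],[0,0,0],[0,0,0],[0,0,0]]}'
python3 -m crank '{"dp":[[0,0,0],[0,0,0],[0,0,0],[0,0,0],[0,0,0],[0,0,0],[0,0,0],[0,0,0]],"dr":[[0,0,0],[0,0,0],[0,0,0],[0,0,0],[0,0,0],[0,0,0],[0,0,0],[0,0,0]]}' 0.056
python3 -m crank '{"dp":[[0,0,-0.01],[0,0,-0.03],[0,0,-0.04],[-0.02,0,-0.04],[-0.03,0,-0.04],[-0.03,0,-0.04],[-0.02,0,-0.02],[0,0,0]],"dr":[[0,0,0],[0,0,0],[0,0,0],[0,0,0],[0,0,0],[0,0,0],[0,0,0],[0,0,0]]}'
python3 - <<'E'
from h import *
p=fixview(.074,'f9',.4433,-.3567); go([.5187,.368,.22],121.2)
C=fcloud(p).reshape(-1,3); C=C[~np.isnan(C[:,0])]; P=sel(C,(.4433,-.3567),.06,.06,.09); print(rect(P),P[:,2].mean(),np.median(P[:,2]))
i=cv2.cvtColor(cv2.imread('pics/f9.png'),cv2.COLOR_BGR2HSV)
E
```

```text
clock: 54.1
eef_pos: [0.4435, -0.3568, 0.0656]
ee_rot: [0.0, 0.086, 0.996, -0.0]
wrist_force: [-0.5, 0.3, -0.6]
grip_width: 0.038
clock: 55.1
eef_pos: [0.4436, -0.3568, 0.065]
ee_rot: [0.001, 0.086, 0.996, 0.0]
wrist_force: [-1.0, 2.5, 9.6]
grip_width: 0.0384
clock: 56.1
eef_pos: [0.4434, -0.3567, 0.064]
ee_rot: [-0.0, 0.086, 0.996, 0.0]
wrist_force: [1.4, -0.2, -0.5]
grip_width: 0.0563
clock: 57.1
eef_pos: [0.5435, -0.3742, 0.2856]
ee_rot: [0.001, 0.086, 0.996, -0.001]
wrist_force: [0.0, 0.3, -0.8]
grip_width: 0.0561
now [ 0.5416 -0.374   0.2841] yaw 80.11 F [-0.6 -0.3 -0.4] g 0.0563 t 57.1 j7 2.23
dp [0.1501 0.727  0.0638] dr [-0.    -0.    -0.717]
(array([ 444.3, -356.4]), array([39.4, 63.7]), 80.04) 0.07282399646239142 0.07282643041751313
```

```bash
python3 -m crank '{"dp":[[0.012,0.05,0],[0.012,0.057,0],[0.012,0.057,0],[0.012,0.057,0],[0.012,0.057,0],[0.012,0.057,0],[0.012,0.057,0],[0.012,0.057,0]],"dr":[[0,0,0],[0,0,0],[0,0,0],[0,0,0],[0,0,0],[0,0,0],[0,0,0],[0,0,0]]}' 0.06
python3 -m crank '{"dp":[[0.012,0.057,0],[0.012,0.057,0.02],[0.01,0.057,0.03],[0.01,0.057,0.028],[0.01,0.05,0],[0,0,0],[0,0,0],[0,0,0]],"dr":[[0,0,0],[0,0,0],[0,0,0],[0,0,0],[0,0,0],[0,0,-0.17],[0,0,-0.17],[0,0,-0.17]]}' 0.06
python3 -m crank '{"dp":[[0,0,0],[0,0,0],[0,0,0],[0,0,0],[0,0,0],[0,0,0],[0,0,0],[0,0,0]],"dr":[[0,0,-0.17],[0,0,-0.037],[0,0,0],[0,0,0],[0,0,0],[0,0,0],[0,0,0],[0,0,0]]}'
cat >> h.py <<'E'
def tgt2(p,hole):
    c=np.array(p['cam_to_world'])[:2,3]; h=np.array(hole)+.016*(np.array(hole)-c); print('true',np.round(h,4)); return h
E
python3 - <<'E'
from h import *
p=snap('wrist'); o=plates(p,box=(.36,.60,.02,.48))
for q in o:
    if q[2] is not None: h=tgt2(p,q[2])
go([.5187,.368,.022],121.2)
E
```

```text
clock: 58.15
eef_pos: [0.5223, 0.0857, 0.2827]
ee_rot: [-0.001, 0.087, 0.996, -0.0]
wrist_force: [1.3, 0.7, 0.2]
grip_width: 0.06
clock: 59.15
eef_pos: [0.5179, 0.3621, 0.2065]
ee_rot: [-0.001, -0.17, 0.985, -0.001]
wrist_force: [-0.3, -0.8, -0.4]
grip_width: 0.0598
clock: 60.15
eef_pos: [0.5191, 0.3642, 0.208]
ee_rot: [0.0, -0.269, 0.963, 0.0]
wrist_force: [0.7, 0.4, 0.4]
grip_width: 0.0599
ctr [0.519  0.3669] yaw -148.7 size [64.8 41.1] hole [0.5183 0.3669] A 2418
true [0.5193 0.3676]
now [0.5192 0.3641 0.208 ] yaw 121.18 F [-0.6 -0.5 -0.3] g 0.0598 t 60.2 j7 1.6
dp [-0.0016  0.0035  0.186 ] dr [ 0.  0. -0.]
```

```bash
python3 -m crank '{"dp":[[-0.0017,0.0033,0.03],[0,0,0.04],[0,0,0.04],[0,0,0.03],[0,0,0.02],[0,0,0.016],[0,0,0.008],[0,0,0.002]],"dr":[[0,0,0],[0,0,0],[0,0,0],[0,0,0],[0,0,0],[0,0,0],[0,0,0],[0,0,0]]}' 0.06 60
python3 -m crank '{"dp":[[0,0,0],[0,0,0],[0,0,0],[0,0,0],[0,0,0],[0,0,0],[0,0,0],[0,0,0]],"dr":[[0,0,0],[0,0,0],[0,0,0],[0,0,0],[0,0,0],[0,0,0],[0,0,0],[0,0,0]]}' 0.0 60
python3 -m crank '{"dp":[[0,0,-0.01],[0,0,-0.03],[0,0,-0.04],[0,0,-0.05],[0,0,-0.05],[0,0,-0.04],[0,0,-0.01],[0,0,0]],"dr":[[0,0,0],[0,0,0],[0,0,0],[0,0,0],[0,0,0],[0,0,0],[0,0,0.17],[0,0,0.17]]}'
python3 -m crank '{"dp":[[0,0,0],[0,0,0],[0,0,0],[0,0,0],[0,0,0],[0,0,0],[0,0,0],[0,0,0]],"dr":[[0,0,0.17],[0,0,0.17],[0,0,0.17],[0,0,0.17],[0,0,0.17],[0,0,0.17],[0,0,0.17],[0,0,0.17]]}'
python3 -m crank '{"dp":[[0,0,0],[0,0,0],[0,0,0],[0,0,0],[0,0,0],[0,0,0],[0,0,0],[0,0,0]],"dr":[[0,0,0.17],[0,0,0.17],[0,0,0.17],[0,0,0.17],[0,0,0.17],[0,0,0.17],[0,0,0.17],[0,0,0.17]]}'
python3 -c "
from h import *
go([.4433,-.3567,.25],-99.9)"
```

```text
clock: 61.2
eef_pos: [0.5191, 0.3679, 0.0221]
ee_rot: [0.0, -0.269, 0.963, 0.0]
wrist_force: [0.6, 0.0, 0.7]
grip_width: 0.0598
clock: 62.2
eef_pos: [0.5198, 0.3681, 0.0231]
ee_rot: [0.001, -0.269, 0.963, 0.0]
wrist_force: [0.5, -1.2, 5.7]
grip_width: 0.0386
clock: 63.2
eef_pos: [0.5191, 0.3679, 0.2539]
ee_rot: [0.001, -0.099, 0.995, 0.001]
wrist_force: [-0.0, -0.3, -1.5]
grip_width: 0.0382
clock: 64.2
eef_pos: [0.5184, 0.3678, 0.2522]
ee_rot: [-0.0, 0.549, 0.836, -0.0]
wrist_force: [-0.2, -0.0, -0.9]
grip_width: 0.0377
clock: 65.2
eef_pos: [0.5183, 0.368, 0.2521]
ee_rot: [-0.0, 0.952, 0.305, -0.0]
wrist_force: [1.6, 0.6, -0.7]
grip_width: 0.0382
now [0.5183 0.368  0.2521] yaw -54.45 F [ 1.6  0.6 -0.7] g 0.0382 t 65.2 j7 -1.07
dp [-0.4824  0.546   0.0017] dr [-0.001  0.001  0.793]
```

```bash
python3 -m crank '{"dp":[[-0.037,0.042,0],[-0.037,0.042,0],[-0.037,0.042,0],[-0.037,0.042,0],[-0.037,0.042,0],[-0.037,0.042,0],[-0.037,0.042,0],[-0.037,0.042,0]],"dr":[[0,0,0],[0,0,0],[0,0,0],[0,0,0],[0,0,0],[0,0,0],[0,0,0],[0,0,0]]}'
python3 -m crank '{"dp":[[-0.037,0.042,0],[-0.037,0.042,0],[-0.037,0.042,0],[0,0,0],[0,0,0],[0,0,0],[0,0,0],[0,0,0]],"dr":[[0,0,0],[0,0,0],[0,0,0],[0,0,0.16],[0,0,0.16],[0,0,0.16],[0,0,0.16],[0,0,0.153]]}'
python3 -c "
from h import *
go([.4423,-.3566,.13],-99.9)"
```

```text
clock: 66.2
eef_pos: [0.4751, -0.0791, 0.2521]
ee_rot: [-0.001, 0.951, 0.308, 0.0]
wrist_force: [1.9, -0.3, -0.2]
grip_width: 0.0379
clock: 67.2
eef_pos: [0.4594, -0.2446, 0.252]
ee_rot: [-0.001, 0.996, -0.086, -0.0]
wrist_force: [0.3, -0.2, -1.6]
grip_width: 0.038
now [ 0.4594 -0.2446  0.252 ] yaw -99.86 F [ 0.3 -0.2 -1.6] g 0.038 t 67.2 j7 -0.75
dp [0.0023 0.1135 0.1219] dr [-0.001  0.     0.001]
```

```bash
python3 -m crank '{"dp":[[0.0023,0.04,0],[0,0.04,0.01],[0,0.0335,0.03],[0,0,0.04],[0,0,0.03],[0,0,0.012],[0,0,0],[0,0,0]],"dr":[[0,0,0],[0,0,0],[0,0,0],[0,0,0],[0,0,0],[0,0,0],[0,0,0],[0,0,0]]}'
python3 -c "
from h import *
go([.4423,-.3566,.0755],-99.9)"
```

```text
clock: 68.2
eef_pos: [0.4436, -0.3578, 0.1312]
ee_rot: [0.0, 0.997, -0.083, 0.001]
wrist_force: [-0.3, -0.2, -0.2]
grip_width: 0.0386
now [ 0.4436 -0.3578  0.1312] yaw -99.56 F [-0.3 -0.2 -0.2] g 0.0386 t 68.2 j7 -0.48
dp [-0.0016 -0.001   0.0557] dr [ 0.001 -0.002  0.006]
```

```bash
python3 -m crank '{"dp":[[-0.0016,-0.001,0.005],[0,0,0.01],[0,0,0.01],[0,0,0.01],[0,0,0.01],[0,0,0.008],[0,0,0.002],[0,0,0]],"dr":[[0,0,0.006],[0,0,0],[0,0,0],[0,0,0],[0,0,0],[0,0,0],[0,0,0],[0,0,0]]}'
python3 -c "
from h import *
go([.4423,-.3566,.0755],-99.9)"
python3 -m crank '{"dp":[[0,0,0.0005],[0,0,0.0005],[0,0,0.0005],[0,0,0.0005],[0,0,0],[0,0,0],[0,0,0],[0,0,0]],"dr":[[0,0,0],[0,0,0],[0,0,0],[0,0,0],[0,0,0],[0,0,0],[0,0,0],[0,0,0]]}'
```

```text
clock: 69.2
eef_pos: [0.4414, -0.3561, 0.0751]
ee_rot: [-0.0, 0.996, -0.087, -0.0]
wrist_force: [-1.4, 1.5, 2.8]
grip_width: 0.038
now [ 0.4414 -0.3561  0.0751] yaw -99.94 F [-1.4  1.5  2.8] g 0.038 t 69.2 j7 -0.42
dp [ 0.001   0.0004 -0.0004] dr [-0.001  0.    -0.001]
clock: 70.2
eef_pos: [0.4414, -0.3561, 0.075]
ee_rot: [-0.001, 0.996, -0.087, 0.001]
wrist_force: [-5.6, 8.3, 24.1]
grip_width: 0.0382
```

```bash
python3 -m crank '{"dp":[[0,0,-0.001],[0,0,-0.001],[0.001,0.0004,0],[0,0,0],[0,0,0.0005],[0,0,0.0005],[0,0,0],[0,0,0]],"dr":[[0,0,0],[0,0,0],[0,0,0],[0,0,0],[0,0,0],[0,0,0],[0,0,0],[0,0,0]]}'
python3 -m crank '{"dp":[[0,0,0],[0,0,0],[0,0,0],[0,0,0],[0,0,0],[0,0,0],[0,0,0],[0,0,0]],"dr":[[0,0,0],[0,0,0],[0,0,0],[0,0,0],[0,0,0],[0,0,0],[0,0,0],[0,0,0]]}' 0.056
python3 -m crank '{"dp":[[0,0,-0.01],[0,0,-0.03],[0,0,-0.04],[-0.02,0,-0.04],[-0.03,0,-0.04],[-0.03,0,-0.04],[-0.02,0,0],[0,0,0]],"dr":[[0,0,0],[0,0,0],[0,0,0],[0,0,0],[0,0,0],[0,0,0],[0,0,0],[0,0,0]]}'
python3 - <<'E'
from h import *
p=fixview(.084,'f10',.4433,-.3567); go([.523,-.153,.3])
C=fcloud(p).reshape(-1,3); C=C[~np.isnan(C[:,0])]; P=sel(C,(.4433,-.3567),.06,.07,.089); print(rect(P),np.median(P[:,2]))
P=sel(C,(.4433,-.3567),.06,.048,.089); print(rect(P))
E
```

```text
clock: 71.2
eef_pos: [0.4421, -0.3565, 0.075]
ee_rot: [-0.001, 0.996, -0.087, 0.0]
wrist_force: [-4.7, 5.4, 17.0]
grip_width: 0.0382
clock: 72.2
eef_pos: [0.4425, -0.3567, 0.074]
ee_rot: [-0.0, 0.996, -0.086, 0.0]
wrist_force: [1.0, 0.2, -0.0]
grip_width: 0.0557
clock: 73.2
eef_pos: [0.343, -0.3392, 0.2744]
ee_rot: [-0.001, 0.996, -0.087, 0.001]
wrist_force: [-0.1, -0.2, 0.1]
grip_width: 0.0559
now [ 0.3443 -0.339   0.2742] yaw -99.91 F [ 1.   0.4 -0.2] g 0.056 t 73.2 j7 -0.63
dp [ 0.144  -0.214  -0.0251] 
(array([ 444.4, -356.3]), array([40.3, 63.2]), 80.07) 0.08283329056697192
(array([ 443.8, -356.2]), array([40.3, 65.2]), 80.07)
```

View pics/f10.png

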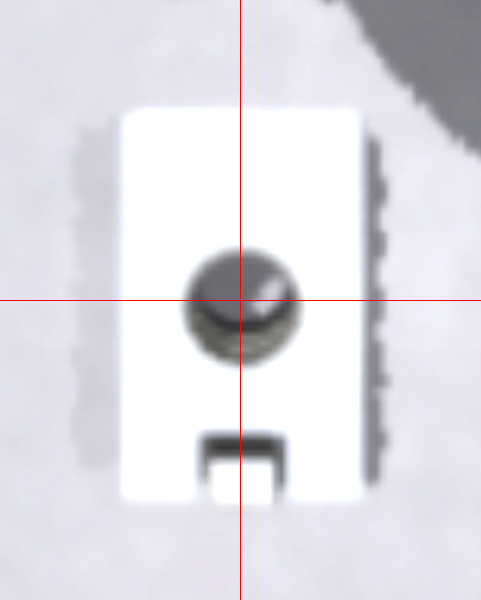

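```bash
python3 -m crank '{"dp":[[0.014,-0.03,0],[0.014,-0.03,0],[0.014,-0.03,0],[0.014,-0.03,0],[0.014,-0.03,0],[0,-0.03,0],[0,-0.034,0],[0,0,0]],"dr":[[0,0,0],[0,0,0],[0,0,0],[0,0,0],[0,0,0],[0,0,0],[0,0,0],[0,0,0]]}' 0.05 100
python3 -m crank '{"dp":[[0,0,0],[0,0,0],[0,0,0],[0,0,0],[0,0,0],[0,0,0],[0,0,0],[0,0,0]],"dr":[[0,0,0],[0,0,0],[0,0,0],[0,0,0],[0,0,0],[0,0,0],[0,0,0],[0,0,0]]}'
python3 - <<'E'
from h import *
p=snap('wrist','w11'); C=fcloud(p).reshape(-1,3); im=p['image'].reshape(-1,3).astype(int); ok=~np.isnan(C[:,0]); 
P=sel(C[ok],(.523,-.153),.035,.105,.14); print('head',len(P),P.mean(0),P[:,2].max(),rect(P))
P=sel(C[ok],(.523,-.153),.055,.036,.05); print('rack',rect(P))
print('cam',np.array(p['cam_to_world'])[:3,3])
for r in viewer.find_in('pin_head',p): print(r['conf'],w(p,r['xyz']))
go([.523,-.153,.2],-99.9)
E
```

```text
clock: 74.25
eef_pos: [0.4514, -0.1375, 0.2737]
ee_rot: [0.0, 0.997, -0.083, -0.0]
wrist_force: [0.3, -0.2, -0.1]
grip_width: 0.05
clock: 75.25
eef_pos: [0.4499, -0.1406, 0.274]
ee_rot: [-0.0, 0.996, -0.086, 0.0]
wrist_force: [-0.6, 0.2, -0.4]
grip_width: 0.0503
head 640 [ 0.52299886 -0.15415645  0.11674537] 0.11954452699513346 (array([ 523.3, -154.2]), array([26.8, 26.3]), 79.46)
rack (array([ 522.9, -154. ]), array([81.3, 71.1]), 31.92)
cam [ 0.52454317 -0.15336099  0.41549239]
0.96 [ 0.51867017 -0.1543211   0.11472493]
0.85 [ 0.61540589 -0.09018521  0.11161892]
0.64 [ 0.42693913 -0.18349474  0.11043812]
0.61 [ 0.50289204 -0.06281253  0.11033844]
0.52 [ 0.52270444 -0.1572539   0.0433764 ]
now [ 0.4498 -0.1407  0.274 ] yaw -99.92 F [ 0.5  0.1 -0. ] g 0.05 t 75.3 j7 -1.18
dp [ 0.0742 -0.0004  0.074 ] dr [-0.  0. -0.]
```

```bash
python3 -m crank '{"dp":[[0.025,0.001,0],[0.03,0,0],[0.0185,0,0.02],[0,0,0.04],[0,0,0.04],[0,0,0.03],[0,0,0],[0,0,0]],"dr":[[0,0,0],[0,0,0],[0,0,0],[0,0,0],[0,0,0],[0,0,0],[0,0,0],[0,0,0]]}'
python3 -c "
from h import *
go([.522,-.1544,.092],-99.9)"
```

```text
clock: 76.35
eef_pos: [0.5227, -0.1549, 0.1451]
ee_rot: [0.0, 0.996, -0.087, 0.001]
wrist_force: [-0.7, -0.7, 0.2]
grip_width: 0.0496
now [ 0.5227 -0.1549  0.1451] yaw -99.93 F [-0.7 -0.7  0.2] g 0.0496 t 76.3 j7 -0.98
dp [-0.0009 -0.0004  0.0531] dr [ 0.    -0.001 -0.001]
```

```bash
python3 -m crank '{"dp":[[-0.0005,-0.0004,0.01],[0,0,0.015],[0,0,0.015],[0,0,0.01],[0,0,0.003],[0,0,0],[0,0,0],[0,0,0]],"dr":[[0,0,0],[0,0,0],[0,0,0],[0,0,0],[0,0,0],[0,0,0],[0,0,0],[0,0,0]]}'
python3 -m crank '{"dp":[[0,0,0],[0,0,0],[0,0,0],[0,0,0],[0,0,0],[0,0,0],[0,0,0],[0,0,0]],"dr":[[0,0,0],[0,0,0],[0,0,0],[0,0,0],[0,0,0],[0,0,0],[0,0,0],[0,0,0]]}' 0.0 100
python3 -c "
from h import *
go([.443,-.3566,.22],-99.9)"
```

```text
clock: 77.35
eef_pos: [0.5219, -0.1539, 0.0913]
ee_rot: [-0.0, 0.996, -0.086, 0.0]
wrist_force: [0.2, -0.3, 0.4]
grip_width: 0.0499
clock: 78.35
eef_pos: [0.522, -0.154, 0.0915]
ee_rot: [-0.0, 0.996, -0.087, 0.0]
wrist_force: [0.0, 0.8, 6.5]
grip_width: 0.0257
now [ 0.522  -0.154   0.0915] yaw -99.93 F [0.  0.8 6.5] g 0.0257 t 78.3 j7 -0.91
dp [-0.0428  0.2131 -0.1286] dr [-0.    -0.001 -0.001]
```

```bash
python3 -m crank '{"dp":[[0,0,-0.01],[0,0,-0.02],[0,0,-0.03],[0,0,-0.035],[0,0,-0.03],[0,0,-0.01],[0,0,0],[0,0,0]],"dr":[[0,0,0],[0,0,0],[0,0,0],[0,0,0],[0,0,0],[0,0,0],[0,0,0],[0,0,0]]}'
python3 -m crank '{"dp":[[-0.007,0.035,0],[-0.007,0.035,0],[-0.007,0.035,0],[-0.007,0.035,0],[-0.007,0.035,0],[-0.0075,0.037,0],[0,0,0],[0,0,0]],"dr":[[0,0,0],[0,0,0],[0,0,0],[0,0,0],[0,0,0],[0,0,0],[0,0,0],[0,0,0]]}'
python3 -m crank '{"dp":[[0,0,0],[0,0,0],[0,0,0],[0,0,0],[0,0,0],[0,0,0],[0,0,0],[0,0,0]],"dr":[[0,0,0],[0,0,0],[0,0,0],[0,0,0],[0,0,0],[0,0,0],[0,0,0],[0,0,0]]}'
python3 -c "
from h import *
go([.443,-.3564,.18],-99.9); snap('wrist','w12')"
```

```text
clock: 79.35
eef_pos: [0.5209, -0.1534, 0.225]
ee_rot: [-0.0, 0.996, -0.086, -0.001]
wrist_force: [-0.0, -0.2, -2.1]
grip_width: 0.0256
clock: 80.35
eef_pos: [0.4431, -0.3546, 0.225]
ee_rot: [-0.001, 0.996, -0.087, -0.001]
wrist_force: [0.6, -0.1, -2.0]
grip_width: 0.0253
clock: 81.35
eef_pos: [0.4432, -0.3554, 0.226]
ee_rot: [-0.0, 0.996, -0.087, 0.0]
wrist_force: [0.6, -0.7, -1.3]
grip_width: 0.0259
now [ 0.4432 -0.3554  0.226 ] yaw -99.93 F [ 0.6 -0.7 -1.3] g 0.0259 t 81.3 j7 -0.69
dp [-0.0001  0.001   0.046 ] dr [-0.    -0.    -0.001]
```

View pics/w12.png

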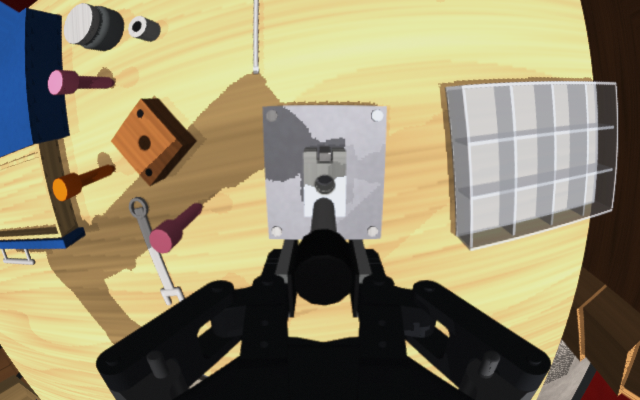

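```bash
python3 -m crank '{"dp":[[0,0.001,0.01],[0,0,0.012],[0,0,0.012],[0,0,0.012],[0,0,0.008],[0,0,0.006],[0,0,0.005],[0,0,0.003]],"dr":[[0,0,0],[0,0,0],[0,0,0],[0,0,0],[0,0,0],[0,0,0],[0,0,0],[0,0,0]]}'
python3 -m crank '{"dp":[[0,0,0.003],[0,0,0.003],[0,0,0.003],[0,0,0.003],[0,0,0],[0,0,0],[0,0,0],[0,0,0]],"dr":[[0,0,0],[0,0,0],[0,0,0],[0,0,0],[0,0,0],[0,0,0],[0,0,0],[0,0,0]]}'
python3 -c "
from h import *
go([.443,-.3564,.0915],-99.9)"
```

```text
clock: 82.4
eef_pos: [0.4431, -0.3564, 0.1578]
ee_rot: [-0.0, 0.996, -0.086, 0.0]
wrist_force: [-0.3, 0.1, -2.1]
grip_width: 0.0251
clock: 83.4
eef_pos: [0.4431, -0.3564, 0.146]
ee_rot: [0.0, 0.996, -0.086, 0.0]
wrist_force: [0.2, 0.2, -2.1]
grip_width: 0.0255
now [ 0.4431 -0.3564  0.146 ] yaw -99.92 F [ 0.2  0.2 -2.1] g 0.0255 t 83.4 j7 -0.61
dp [-0.0001  0.      0.0545] dr [ 0. -0. -0.]
```

```bash
python3 -m crank '{"dp":[[0,0,0.004],[0,0,0.004],[0,0,0.004],[0,0,0.004],[0,0,0.003],[0,0,0.003],[0,0,0.003],[0,0,0]],"dr":[[0,0,0],[0,0,0],[0,0,0],[0,0,0],[0,0,0],[0,0,0],[0,0,0],[0,0,0]]}'
python3 -m crank '{"dp":[[0,0,0.004],[0,0,0.004],[0,0,0.003],[0,0,0.003],[0,0,0.003],[0,0,0.003],[0,0,0.002],[0,0,0]],"dr":[[0,0,0],[0,0,0],[0,0,0],[0,0,0],[0,0,0],[0,0,0],[0,0,0],[0,0,0]]}'
```

```text
clock: 84.4
eef_pos: [0.443, -0.3562, 0.1208]
ee_rot: [-0.0, 0.996, -0.086, -0.0]
wrist_force: [-1.1, -0.1, -1.6]
grip_width: 0.0256
clock: 85.4
eef_pos: [0.443, -0.3563, 0.0988]
ee_rot: [-0.0, 0.996, -0.087, -0.0]
wrist_force: [-0.5, -0.3, -2.0]
grip_width: 0.0251
```

```bash
python3 -m crank '{"dp":[[0,0,0.002],[0,0,0.002],[0,0,0.001],[0,0,0.001],[0,0,0.0005],[0,0,0],[0,0,0],[0,0,0]],"dr":[[0,0,0],[0,0,0],[0,0,0],[0,0,0],[0,0,0],[0,0,0],[0,0,0],[0,0,0]]}'
python3 -m crank '{"dp":[[0,0,0.0005],[0,0,0.0005],[0,0,0.0005],[0,0,0],[0,0,0],[0,0,0],[0,0,0],[0,0,0]],"dr":[[0,0,0],[0,0,0],[0,0,0],[0,0,0],[0,0,0],[0,0,0],[0,0,0],[0,0,0]]}'
```

```text
clock: 86.4
eef_pos: [0.4431, -0.3563, 0.0925]
ee_rot: [-0.0, 0.996, -0.087, 0.0]
wrist_force: [-0.0, -0.3, -1.0]
grip_width: 0.0252
clock: 87.4
eef_pos: [0.4434, -0.3565, 0.0915]
ee_rot: [-0.0, 0.996, -0.086, 0.0]
wrist_force: [-0.9, 1.2, 6.0]
grip_width: 0.0251
```

```bash
python3 -m crank '{"dp":[[0,0,0],[0,0,0],[0,0,0],[0,0,0],[0,0,0],[0,0,0],[0,0,0],[0,0,0]],"dr":[[0,0,0],[0,0,0],[0,0,0],[0,0,0],[0,0,0],[0,0,0],[0,0,0],[0,0,0]]}' 0.05
python3 -m crank '{"dp":[[0,0,-0.01],[0,0,-0.02],[0,0,-0.04],[0,0,-0.04],[-0.02,0,-0.04],[-0.03,0,-0.03],[-0.03,0,0],[0,0,0]],"dr":[[0,0,0],[0,0,0],[0,0,0],[0,0,0],[0,0,0],[0,0,0],[0,0,0],[0,0,0]]}'
python3 - <<'E'
from h import *
go([.38,.246,.25],-4.4); go([.38,.246,.25],-94.4); go([.38,.246,.25],85.6)
p=snap('wrist'); C=fcloud(p).reshape(-1,3); C=C[~np.isnan(C[:,0])]; 
for a,b in [(.1,.14),(.075,.095)]: P=sel(C,(.4433,-.3567),.06,a,b); print(rect(P),P.mean(0),np.percentile(P[:,2],[5,50,95]))
h=sel(C,(.443,-.3567),.013,.1,.14); print(h.mean(0),np.median(h[:,2]))
p=snap('top'); C=cloud(p); im=p['image'].astype(int); g=(abs(im[...,2]-im[...,0])<22)&(C[...,2]>.035)&(C[...,2]<.056)&(C[...,0]<.45)&(C[...,0]>.36)&(abs(C[...,1]-.24)<.07); print('handle',g.sum(),rect(C[g]))
E
```

```text
clock: 88.4
eef_pos: [0.443, -0.3564, 0.091]
ee_rot: [-0.0, 0.996, -0.087, -0.0]
wrist_force: [0.3, 0.5, -0.8]
grip_width: 0.0497
clock: 89.4
eef_pos: [0.3622, -0.3428, 0.2721]
ee_rot: [-0.001, 0.996, -0.088, 0.001]
wrist_force: [0.2, 0.1, -0.8]
grip_width: 0.0495
now [ 0.3622 -0.3428  0.2721] yaw -100.1 F [ 0.2  0.1 -0.8] g 0.0495 t 89.4 j7 -0.74
dp [-0.0858 -0.5828  0.0234] dr [-0.    -0.004 -1.67 ]
now [ 0.3622 -0.3428  0.2721] yaw -100.1 F [ 0.2  0.1 -0.8] g 0.0495 t 89.4 j7 -0.74
dp [-0.0858 -0.5828  0.0234] dr [-0.002 -0.002 -0.1  ]
now [ 0.3622 -0.3428  0.2721] yaw -100.1 F [ 0.2  0.1 -0.8] g 0.0495 t 89.4 j7 -0.74
dp [-0.0858 -0.5828  0.0234] dr [-0.004  0.004  3.042]
(array([ 444.2, -356.7]), array([26.6, 27.1]), 79.68) [ 0.44421708 -0.35681092  0.11678415] [0.1155339  0.11679565 0.11809637]
(array([ 444.7, -356.6]), array([40.5, 63.8]), 80.12) [ 0.44257891 -0.3562266   0.08334185] [0.08158128 0.08295622 0.08988877]
[ 0.44318542 -0.3566947   0.11685382] 0.11684565770975824
handle 224 (array([408.7, 244.2]), array([124.9,  39.2]), 86.14)
```

```bash
python3 -m crank '{"dp":[[0.03,-0.03,0],[0.03,-0.045,0],[0.025,-0.05,0],[0,-0.05,0],[0,-0.05,0],[0,-0.05,0],[0,-0.038,0],[0,0,0]],"dr":[[0,0,0],[0,0,0],[0,0,0],[0,0,0],[0,0,0],[0,0,0],[0,0,0],[0,0,0]]}' 0.03 60
python3 -m crank '{"dp":[[-0.02,-0.045,0],[-0.02,-0.045,0],[-0.02,-0.045,0],[-0.025,-0.045,0],[-0.03,-0.045,0.02],[-0.035,-0.046,0.02],[0,0,0.02],[0,0,0]],"dr":[[0,0,0],[0,0,0],[0,0,0],[0,0,0],[0,0,0],[0,0,-0.17],[0,0,-0.17],[0,0,-0.17]]}'
python3 -m crank '{"dp":[[0,0,0],[0,0,0],[0,0,0],[0,0,0],[0,0,0],[0,0,0],[0,0,0],[0,0,0]],"dr":[[0,0,-0.17],[0,0,-0.17],[0,0,-0.17],[0,0,-0.17],[0,0,-0.17],[0,0,-0.17],[0,0,-0.14],[0,0,0]]}'
python3 -c "
from h import *
go([.3935,.2462,.029],-4.4)"
```

```text
clock: 90.5
eef_pos: [0.5035, -0.0448, 0.2708]
ee_rot: [0.001, 0.997, -0.083, -0.0]
wrist_force: [-0.8, -0.4, 0.0]
grip_width: 0.03
clock: 91.5
eef_pos: [0.4004, 0.2439, 0.21]
ee_rot: [0.001, 0.985, 0.171, -0.001]
wrist_force: [-0.1, -0.8, 0.5]
grip_width: 0.0302
clock: 92.5
eef_pos: [0.4017, 0.2434, 0.2112]
ee_rot: [0.0, 0.734, 0.679, 0.0]
wrist_force: [0.1, -0.1, -0.4]
grip_width: 0.03
now [0.4017 0.2434 0.2112] yaw -4.39 F [ 0.1 -0.1 -0.4] g 0.03 t 92.5 j7 -0.53
dp [ 0.0022 -0.0085  0.1822] dr [ 0. -0.  0.]
```

```bash
python3 -m crank '{"dp":[[0.0022,-0.0075,0.03],[0,0,0.03],[0,0,0.03],[0,0,0.03],[0,0,0.03],[0,0,0.02],[0,0,0.01],[0,0,0.002]],"dr":[[0,0,0],[0,0,0],[0,0,0],[0,0,0],[0,0,0],[0,0,0],[0,0,0],[0,0,0]]}' 
python3 -m crank '{"dp":[[0,0,0],[0,0,0],[0,0,0],[0,0,0],[0,0,0],[0,0,0],[0,0,0],[0,0,0]],"dr":[[0,0,0],[0,0,0],[0,0,0],[0,0,0],[0,0,0],[0,0,0],[0,0,0],[0,0,0]]}' 0.0 60
python3 -m crank '{"dp":[[0,0.01,0],[0,0.02,0],[0,0.022,0],[0,0.022,0],[0,0.022,0],[0,0.022,0],[0,0.016,0],[0,0.005,0]],"dr":[[0,0,0],[0,0,0],[0,0,0],[0,0,0],[0,0,0],[0,0,0],[0,0,0],[0,0,0]]}' 
python3 -m crank '{"dp":[[0,0.001,0],[0,0.001,0],[0,0.001,0],[0,0.001,0],[0,0.0005,0],[0,0,0],[0,0,0],[0,0,0]],"dr":[[0,0,0],[0,0,0],[0,0,0],[0,0,0],[0,0,0],[0,0,0],[0,0,0],[0,0,0]]}'
```

```text
clock: 93.5
eef_pos: [0.3939, 0.2464, 0.0288]
ee_rot: [0.0, 0.733, 0.68, -0.0]
wrist_force: [0.7, 0.2, 0.4]
grip_width: 0.03
clock: 94.5
eef_pos: [0.3942, 0.2469, 0.0297]
ee_rot: [-0.0, 0.733, 0.68, 0.001]
wrist_force: [-0.9, -1.2, 6.6]
grip_width: 0.0088
clock: 95.5
eef_pos: [0.5334, 0.2362, 0.0297]
ee_rot: [0.0, 0.733, 0.68, 0.001]
wrist_force: [-1.5, -1.7, 10.5]
grip_width: 0.0082
clock: 96.5
eef_pos: [0.5368, 0.2359, 0.0297]
ee_rot: [0.0, 0.733, 0.68, 0.0]
wrist_force: [-1.3, -2.6, 8.1]
grip_width: 0.0086
```

```bash
python3 -m crank '{"dp":[[0,0.001,0],[0,0.001,0],[0,0.001,0],[0,0.001,0],[0,0,0],[0,0,0],[0,0,0],[0,0,0]],"dr":[[0,0,0],[0,0,0],[0,0,0],[0,0,0],[0,0,0],[0,0,0],[0,0,0],[0,0,0]]}'
```

```text
clock: 97.5
eef_pos: [0.5372, 0.2359, 0.0296]
ee_rot: [-0.003, 0.733, 0.681, -0.002]
wrist_force: [-10.1, -1.7, 18.6]
grip_width: 0.0087
```

```bash
python3 -m crank '{"dp":[[0,0,0],[0,0,0],[0,0,0],[0,0,0],[0,-0.002,0],[0,0,0],[0,0,0],[0,0,0]],"dr":[[0,0,0],[0,0,0],[0,0,0],[0,0,0],[0,0,0],[0,0,0],[0,0,0],[0,0,0]]}' 0.028
python3 -m crank '{"dp":[[0,0,-0.01],[0,0,-0.03],[0,0,-0.04],[0,0,-0.05],[0.03,0,-0.05],[0.04,0,-0.05],[0.04,0,0],[0.04,0,0]],"dr":[[0,0,0],[0,0,0],[0,0,0],[0,0,0],[0,0,0],[0,0,0],[0,0,0],[0,0,0]]}'
python3 - <<'E'
from h import *
go([.5,.3,.25])
ims=[]
for n in ['top','scene']:
    p=snap(n); C=cloud(p); im=p['image'].astype(int)
    grey=(abs(im[...,2]-im[...,0])<22)&(C[...,2]>.04)&(C[...,2]<.056)&(C[...,0]<.60)&(C[...,0]>.5)&(abs(C[...,1]-.235)<.1)
    P=C[grey]; print(n,'handle',rect(P)); Q=P[P[:,0]<np.median(P[:,0])+.008]; print(np.polyfit(Q[:,1],Q[:,0],1))
    print('head',sel(C,(.4433,-.3565),.03,.105,.14).mean(0))
    ims.append(p['image'])
cv2.imwrite('pics/end.png',np.vstack([cv2.resize(ims[0],(480,300)),cv2.resize(ims[1],(480,300))])[:,:,::-1])
E
```

```text
clock: 98.5
eef_pos: [0.5388, 0.2358, 0.029]
ee_rot: [0.0, 0.733, 0.68, 0.0]
wrist_force: [-0.3, -0.2, 0.3]
grip_width: 0.0278
clock: 99.5
eef_pos: [0.5499, 0.3859, 0.2596]
ee_rot: [-0.0, 0.733, 0.68, 0.001]
wrist_force: [-0.2, -0.5, -0.3]
grip_width: 0.0279
now [0.5499 0.3859 0.2596] yaw -4.24 F [-0.2 -0.5 -0.3] g 0.0279 t 99.5 j7 -0.45
dp [-0.0894 -0.0434  0.0094] 
top handle (array([550.7, 218.8]), array([155. ,  39.9]), 85.97)
[0.05897047 0.52317892]
head [ 0.44313401 -0.3550353   0.11516709]
scene handle (array([546.6, 236.1]), array([128.2,  27.6]), 86.66)
[0.06630354 0.52402998]
head [ 0.44649784 -0.35153173  0.11385537]
```

View pics/end.png

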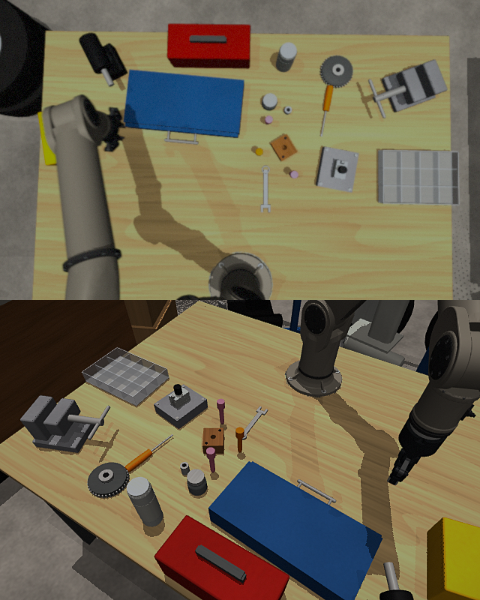

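The last picture shows the drawer shut (handle line matches the start within 0.5 mm), the pin's black head over the stack, and the other things in place.

```bash
python3 -c "
from h import *
print(job.sign_off())"
```

```text
the job is handed in; nothing more can be done
None
```

The job is done and handed in at about 100 s of robot time. I pulled the drawer out to its stop (144 mm, 7.5 N reaction) and stacked all four plates on the fixture with their notches around the key. I then put the black-headed pin from the wooden block through the stack and pushed the drawer shut.

**Last checks:**
- **Stack:** it lies flat, square to the key, and its holes lined up within about 1 mm.
- **Pin:** it bottomed under about 6 N, and its head top reads 0.117 m, the same as in the block.
- **Drawer:** it met its closed stop at about 10 N. The handle is back within about 0.5 mm of where it started.
- **Bystanders:** everything else looks unmoved in the final picture.

**Disagreements:**
- The fixture's position differed by 1–2 mm between the cameras. The wrist camera's plate positions also shifted up to about 3 mm with viewpoint, which I corrected for.
- The fourth plate first landed about 1 mm short. I shifted it while still holding it, pressing at about 24 N, within the limits.

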